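Dress the sprung tweezers' tips and hold them at the marked gap

TASK

Lift the sprung tweezers out of their stand and, with their tips pinched shut and pointing down, press gently on the spring-mounted lapping plate, to about half its travel, and draw the tips in a slow, steady stroke from the engraved line at its square end to the line at its rounded end without losing contact. Then lift the tweezers well clear of everything, at least 10 cm above the table, and, still upright with tips down, squeeze them so that the tip gap stands steady at the mark, 12 mm. Finish while still holding the tweezers there at that gap; leave the other things on the bench where they are.

Things in the scene. Friction and masses are not known exactly. Their poses are not given: they have to be found in the camera images.
- tweezers: steel sprung tweezers, 100 mm tall, about 65 g, standing tips down in the slot of tool_stand. Origin at tip level, midway between the tips; z points up to the bow, y along the line on which the two like arms open and close evenly, x across the arms' width. The arms are hinged together at y = 0, z = 95 mm. Squeeze them along y at the dark thumb pads, z = 55 mm.
- pad_left (a point): outermost line of the thumb pad of the arm on the -y side: a round bar 14 mm in diameter, 18 mm wide (x); at y = -19, z = 56 mm in the tweezers' frame when open. Width over both pads: 38 mm open, 31 mm at the marked 12 mm gap, 26 mm with the tips shut.
- pad_right (a point): the same on the +y side; y = +19, z = 56 mm when open
- gap_mark (a point): black line on the aluminium strip fixed across the -y arm, on both sides of the tweezers, 30 mm above the tips; the +y arm's inner edge stands at this line when the tip gap is 12 mm
- tweezer_arm (a joint): angle by which each arm is squeezed in (both move alike), rad: 0 open (gap 28 mm), 0.086 at the marked 12 mm gap, 0.150 tips shut. Gap in mm = 187 x sin(0.1503 - angle). Sprung: squeezing at the pads takes about 3 N open, 6.5 N at the mark, 9 N to shut; 20 to 40 N on the shut tweezers does no harm and holds them firmly for the stroke.
- tip_left (a point): inner side of the -y arm's rounded tip (tip radius 2.5 mm); shut, both tips meet at x = y = 0 and reach 1 mm below the origin's level
- tip_right (a point): inner side of the +y arm's rounded tip; its distance to tip_left is the tip gap
- tool_stand: dark wooden block 64 x 100 x 30 mm, fixed, with one slot, 11 mm (x) by 45 mm (y) and 24 mm deep, at its centre; the tweezers' tips stand on the slot floor, 6 mm above the table, their y along the slot. Origin under its centre.
- lap_base: fixed aluminium base of the lapping plate, 130 x 60 x 14 mm; origin on the table under the middle of the plate; x runs from the plate's square end to its rounded end
- lap_plate (a joint): how far the dark steel lapping plate is pressed down, in m: 0 free (top face 36 mm above the table), at most 0.008. The plate is 115 mm long (x), 44 mm wide; its -x end is square, its +x end a half round. Spring: about 0.6 N starts it, 3.4 N at 4 mm, 6.2 N at the 8 mm stop.
- lap_start (a point): middle of the engraved line near the square end, on the top face (40 mm from lap_mid)
- lap_mid (a point): middle of the plate's top face; x runs towards the rounded end, y across
- lap_end (a point): middle of the engraved line near the rounded end, on the top face (40 mm from lap_mid)
- eyepiece: chrome telescope eyepiece standing upright, 39 mm across, 62 mm tall; origin under its centre; a bystander
- dust_cap: black plastic ring cap lying flat, 38 mm across, 16 mm tall; origin under its centre; a bystander
- collimator: red laser collimator standing upright, 42 mm across, 90 mm tall; origin under its centre; a bystander
- eyepiece_case: closed frosted white plastic case, 92 x 142 x 63 mm; origin under its centre; a bystander
- hex_wrench: steel L-shaped hex wrench lying flat, 6 mm thick, long leg 95 mm along its x, short leg 25 mm; origin under the middle of the long leg; a bystander
- focuser_key: flat black focuser key lying flat, 75 mm long along its x, 7 mm thick; origin under its middle; a bystander

How it is judged (in metres and radians):
On the way, in this order (a step that is already met when the one before it is completed fails the run):
1. shut tips press the plate at the line by its square end (1.5 to 7 mm down) (value of joint lap_plate between 0.0015 and 0.007 m and contact force between tweezers and lap_base above 0.3 N and distance between tip_left and tip_right below 0.004 m and contact force between the fingers and lap_base below 0.1 N and y of tip_left in the frame of lap_mid between -0.02 and 0.02 m and x of tip_left in the frame of lap_mid between -0.054 and -0.03 m), for 0.1 s.
2. still pressed and shut, -30 to -20 mm along from the plate's middle towards the rounded end (value of joint lap_plate between 0.0015 and 0.007 m and contact force between tweezers and lap_base above 0.3 N and distance between tip_left and tip_right below 0.004 m and contact force between the fingers and lap_base below 0.1 N and y of tip_left in the frame of lap_mid between -0.02 and 0.02 m and x of tip_left in the frame of lap_mid between -0.03 and -0.02 m), for 0.1 s.
3. still pressed and shut, -20 to -10 mm along from the plate's middle towards the rounded end (value of joint lap_plate between 0.0015 and 0.007 m and contact force between tweezers and lap_base above 0.3 N and distance between tip_left and tip_right below 0.004 m and contact force between the fingers and lap_base below 0.1 N and y of tip_left in the frame of lap_mid between -0.02 and 0.02 m and x of tip_left in the frame of lap_mid between -0.02 and -0.01 m), for 0.1 s.
4. still pressed and shut, -10 to 0 mm along from the plate's middle towards the rounded end (value of joint lap_plate between 0.0015 and 0.007 m and contact force between tweezers and lap_base above 0.3 N and distance between tip_left and tip_right below 0.004 m and contact force between the fingers and lap_base below 0.1 N and y of tip_left in the frame of lap_mid between -0.02 and 0.02 m and x of tip_left in the frame of lap_mid between -0.01 and 0 m), for 0.1 s.
5. still pressed and shut, 0 to 10 mm along from the plate's middle towards the rounded end (value of joint lap_plate between 0.0015 and 0.007 m and contact force between tweezers and lap_base above 0.3 N and distance between tip_left and tip_right below 0.004 m and contact force between the fingers and lap_base below 0.1 N and y of tip_left in the frame of lap_mid between -0.02 and 0.02 m and x of tip_left in the frame of lap_mid between 0 and 0.01 m), for 0.1 s.
6. still pressed and shut, 10 to 20 mm along from the plate's middle towards the rounded end (value of joint lap_plate between 0.0015 and 0.007 m and contact force between tweezers and lap_base above 0.3 N and distance between tip_left and tip_right below 0.004 m and contact force between the fingers and lap_base below 0.1 N and y of tip_left in the frame of lap_mid between -0.02 and 0.02 m and x of tip_left in the frame of lap_mid between 0.01 and 0.02 m), for 0.1 s.
7. still pressed and shut, 20 to 30 mm along from the plate's middle towards the rounded end (value of joint lap_plate between 0.0015 and 0.007 m and contact force between tweezers and lap_base above 0.3 N and distance between tip_left and tip_right below 0.004 m and contact force between the fingers and lap_base below 0.1 N and y of tip_left in the frame of lap_mid between -0.02 and 0.02 m and x of tip_left in the frame of lap_mid between 0.02 and 0.03 m), for 0.1 s.
8. still pressed and shut, at the line by the rounded end (value of joint lap_plate between 0.0015 and 0.007 m and contact force between tweezers and lap_base above 0.3 N and distance between tip_left and tip_right below 0.004 m and contact force between the fingers and lap_base below 0.1 N and y of tip_left in the frame of lap_mid between -0.02 and 0.02 m and x of tip_left in the frame of lap_mid between 0.03 and 0.058 m), for 0.1 s.
9. lifted clear, the tip gap steady at the mark (height (world z) of tip_left above 0.1 m and distance between tip_left and tip_right between 0.009 and 0.015 m and contact force between the fingers and tweezers above 1 N and angle between tweezers's own z axis and vertical below 0.35 rad and linear speed of tweezers below 0.02 m/s and velocity of joint tweezer_arm between -0.05 and 0.05 rad/s and contact force between tweezers and lap_base below 0.1 N and contact force between tweezers and tool_stand below 0.1 N), for 0.8 s.
At the end, for the whole second after the job is handed in: the fingers hold the tweezers upright (within 20 degrees) and at rest, tips at least 100 mm above the table and touching neither plate nor stand, the tip gap 12 mm within 3 mm (all of step 9); the arm keeps its last pose, push and grip.
It fails at once if the plate is struck or pressed hard (over 20 N) (contact force between tweezers and lap_base above 20 N).
It fails at once if a bystander is disturbed (moved over 20 mm) (distance of any of eyepiece, dust_cap, collimator, eyepiece_case, hex_wrench, focuser_key from where it was at the start of the episode above 0.02 m).
It also fails if it takes over 54 s, if anything falls off the work surface, if the arm or the gripper's body presses on something with over 40 N, if the wrist force passes 120 N, or if a joint passes its speed limit or range.

ROBOT

A 6-joint arm with a two-finger parallel gripper is mounted at the origin on the work surface. World frame = base frame: x ahead of the robot, y to its left, z up, the work surface at z = 0. Lengths are in mm, angles in rad, forces in N, time in s.
With the tool pointing down it reaches from about 300 to 750 mm from the base axis. Payload 8.5 kg.
Tool frame: the origin (TCP) lies on the centre line of the jaws, within the pads' length; the fingertips stand 17 mm ahead of it and the grasp point (between the pads) lies 2 mm behind it (r.finger_overhang is the z of the fingertips in the tool frame, in mm); z points along the fingers, y is the direction in which the jaws open and shut (so a half turn about z gives the same grasp; the last joint's range is limited). The gripper opens to 85 mm and grips with 20 to 120 N. Pads are 22 mm wide; open, the fingers measure 114 mm over their backs; the gripper's body (76 mm by 85 mm) begins 54 mm behind the grasp point. The pads swing forward as they close: fully open they stand 13 mm farther back than shut.
Start: joints at [-1.348, 0.381, 1.297, -0, 1.464, -0.215], TCP at [233.163, -498.112, 220.122] pointing down, gripper open.
Joint ranges: [-3.11, 3.11], [-0.89, 2.33], [0.22, 2.48], [-1.42, 4.56], [0.17, 2.85], [-2.88, 2.88]. Speed limits (rad/s): [2.39, 2.39, 3.14, 3.14, 3.14, 3.14].

INTERFACE

Orientations are given as [roll, pitch, yaw] about the fixed x, y, z axes, in that order (R = Rz(yaw) Ry(pitch) Rx(roll)).
In Python, from cell import state, cams, workorder, r gives the robot as it stands. The module is installed in compiled form; this text tells all that it offers.
- The arm moves only by the shell command python3 -m crank 'ROWS'. ROWS is JSON, a list of rows, each an object with "jaw": the gripper's target within -1 to 1 (shut at 1, half-way at 0, fully open at -1); "offset": the shift along the tool's x, y, z scaled (see below), a list of three; "delta_rot": the turn, a rotation vector about the tool's x, y, z scaled (see below), a list of three. A call has 1 to 20 rows; each row is the pose to reach, as a shift and turn from the pose commanded when the call began, along the tool's axes at that moment; what a row does not reach only later rows make up. The controller multiplies each number of a shift by 40 cm and each number of a turn by 120 degrees. A row lasts 1/10 s, in which the tool goes at most 50 mm and 8.59 degrees, less where a joint would pass 70% of its speed; a pose out of reach is approached as far as the arm can. A call with a number of a shift or a turn outside -1 to 1 is refused whole. A call with a gripper value outside its range is refused whole. The fingers move at their own pace and stop on an object; the grip force is fixed at half the most. Time passes only in rows, so rows that repeat a pose let the fingers close. It gives the time, the measured TCP pose, the force and the opening at its end, in the units of the state.
- state(): the state, without advancing time (a new reading comes with each control period).
- cams.snapshot(name): name is "scene" or "top" or "wrist"; returns a dict with "pixels" (384x512x3 uint8, red, green, blue), "range_z" (384x512 float32, mm along the optical axis (not along the pixel's ray), 0 where there is no reading), "fovy" (degrees; the focal length in pixels is half the picture's height over the tangent of half this angle, whatever the lens; pixels are square), "cx", "cy" (the principal point, pixels), "k1" (the pictures are not rectified: a ray, as slopes to the right and down, at radius r is drawn at 1 + k1 r^2 times it, then the intrinsics apply), "T" (4x4, takes a point from camera to world coordinates). Camera axes: x right, y up, looking along -z (the intrinsics and any distortion apply to the point x, -y, -z); pixel columns grow to the right and rows downward; lengths in mm; the calibration is good to about 2 mm. A picture is of the moment at which its call begins.
- workorder.sign_off(): hands the job in, once; it reports no verdict.
The state is a dict: "time": time; "q": joint angles; "qvel": joint speeds; "joint_torque": joint torques, N m; "ee_pos": TCP position; "ee_rot": TCP orientation; "contact_force": force on the tool from outside, world axes, zero at the start; "ft_torque": the same for the moment, N m; "grip_width": finger opening in mm.
Only numpy, scipy, OpenCV 4.12 (cv2) and the standard library are available. Lean on these libraries where they do the work, as an engineer would, in place of code of your own. Each camera call takes 0.05 s, during which the arm holds its last target.

## Working session

There is one attempt and no reset: what is moved stays moved. The work goes in short steps, Python scripts to look and compute and a shell command to move; the robot and the scene stay as the last step left them, time stands still between calls to the robot, and variables do not carry over. Pictures are saved under pics/ and viewed, and the job is handed in when it is done.

```bash
mkdir -p pics
cat > h.py <<'E'
import numpy as np, cv2
from cell import state,cams,workorder,r
def snap(n,name):
    s=cams.snapshot(n); cv2.imwrite('pics/%s.png'%name,s['pixels'][:,:,::-1]); np.savez('pics/%s.npz'%name,**s); return s
def load(name): return dict(np.load('pics/%s.npz'%name))
def ray(s,u,v):
    f=192/np.tan(np.radians(float(s['fovy']))/2)
    K=np.array([[f,0,float(s['cx'])],[0,f,float(s['cy'])],[0,0,1]])
    p=cv2.undistortPoints(np.array([[[u,v]]],float),K,np.array([float(s['k1']),0,0,0]))[0,0]
    T=s['T']; return T[:3,3], T[:3,:3]@np.array([p[0],-p[1],-1])
def atz(s,u,v,z):
    o,d=ray(s,u,v); return o+d*(z-o[2])/d[2]
def dep(s,u,v):
    o,d=ray(s,u,v); return o+d*float(s['range_z'][int(round(v)),int(round(u))])
E
python3 - <<'E'
from h import *
print(state())
for n in ['scene','top','wrist']:
    s=snap(n,n+'0'); print(n,s['fovy'],s['cx'],s['cy'],s['k1'],s['T'].round(3).tolist())
print(r.finger_overhang)
E
```

```text
{'time': 0.0, 'q': array([-1.34828741e+00,  3.81221622e-01,  1.29828327e+00,  1.49123369e-06,
        1.46357820e+00, -2.15269224e-01]), 'qvel': array([-0.00044479, -0.00132181,  0.00128994,  0.00057007,  0.00155539,
       -0.00073992]), 'joint_torque': array([ 2.24148593e-03, -4.48455119e+01, -2.31276673e+01, -6.92760477e-05,
        4.78939895e-03, -4.80018883e-06]), 'ee_pos': array([ 233.10395206, -497.8163516 ,  219.49043562]), 'ee_rot': array([-3.14013694e+00, -3.19820394e-04,  4.37777750e-01]), 'contact_force': array([ 0.42266233, -0.40742765,  0.56945372]), 'ft_torque': array([ 0.01084084, -0.04164118,  0.00602545]), 'grip_width': 85.40977995477205}
scene 48.27698768037017 263.8945807448447 188.19381104373065 0.0482781737466877 [[-0.241, -0.596, 0.766, 1219.676], [0.97, -0.142, 0.195, 143.96], [-0.008, 0.79, 0.613, 567.594], [0.0, 0.0, 0.0, 1.0]]
top 54.48792381888313 259.3090263140228 193.2391843889312 -0.05949025130260251 [[-0.025, 0.998, -0.057, 548.562], [-1.0, -0.025, -0.003, 2.407], [-0.005, 0.057, 0.998, 891.977], [0.0, 0.0, 0.0, 1.0]]
wrist 59.92343059235568 253.85745175431748 188.4258510043166 -0.024599656658466622 [[0.424, 0.867, 0.262, 299.843], [-0.906, 0.406, 0.123, -467.271], [-0.0, -0.29, 0.957, 373.673], [0.0, 0.0, 0.0, 1.0]]
17.0
```

View pics/top0.png

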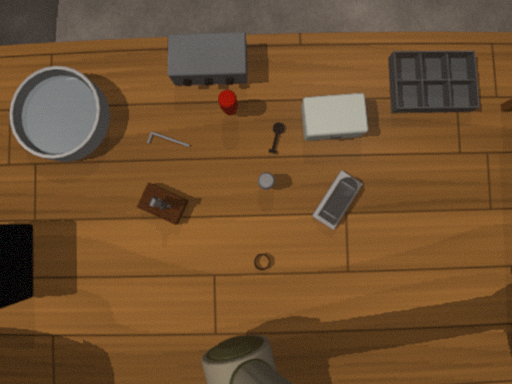

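View pics/scene0.png

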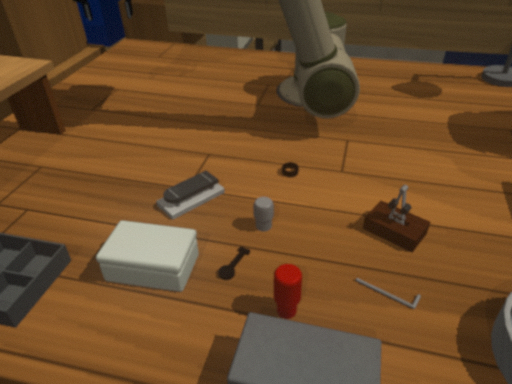

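The top view shows the stand at about (163,203) and the plate at about (338,200). The eyepiece is at (266,181) and the cap at (262,261). Next I'll enlarge the crops.

Run:
```python
from h import *
a=load('top0')['pixels'][:,:,::-1]
c=lambda a,u,v,w,h,k:cv2.resize(a[v:v+h,u:u+w],None,fx=k,fy=k,interpolation=cv2.INTER_CUBIC)
L=c(a,128,175,70,55,8);R=c(a,305,162,70,75,8)
cv2.imwrite('pics/c1.png',L);cv2.imwrite('pics/c2.png',R)
b=load('scene0')['pixels'][:,:,::-1]
cv2.imwrite('pics/c3.png',c(b,350,175,90,80,7))
s=load('top0')
for n,u,v,z in [('stand',163,203,30),('plate',338,200,36),('eyep',266,181,62),('cap',262,261,16),('coll',228,100,90),('case',335,116,63),('key',277,138,7),('wr',170,139,6)]: print(n,atz(s,u,v,z).round(),dep(s,u,v).round())
```

```text
stand [581. 229.  30.] [579. 220.  67.]
plate [ 577. -176.   36.] [ 577. -176.   36.]
eyep [623. -11.  62.] [623. -11.  59.]
cap [440.   3.  16.] [438.   3.   3.]
coll [801.  69.  90.] [802.  69.  87.]
case [ 767. -171.   63.] [ 767. -171.   62.]
key [731. -41.   7.] [731. -41.   5.]
wr [736. 217.   6.] [736. 218.   5.]
```

View pics/c1.png

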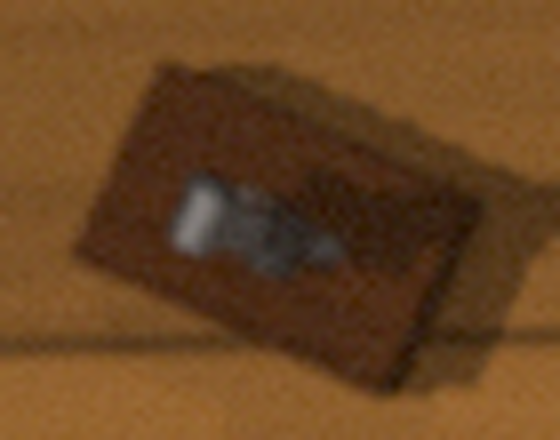

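View pics/c2.png

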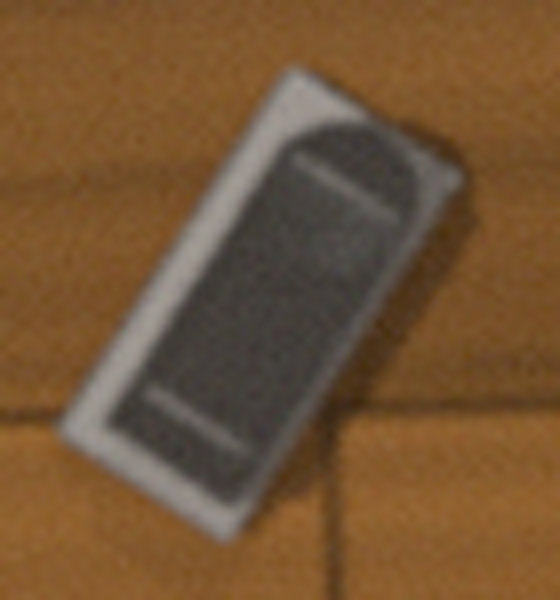

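View pics/c3.png

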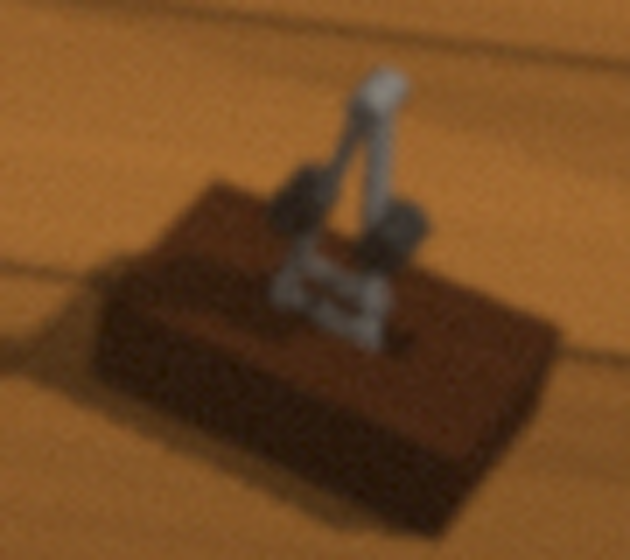

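Run:
```python
from h import *
s=load('top0')
g=lambda x,y,u0,v0,z:atz(s,u0+(x+.5)/8-.5,v0+(y+.5)/8-.5,z)
a=g(196,420,305,162,36);b=g(345,187,305,162,36)
print(a,b,np.linalg.norm(b-a),np.degrees(np.arctan2(*(b-a)[[1,0]])),(a+b)/2)
C=[g(*p,128,175,30) for p in [(165,65),(78,250),(380,390),(475,203)]]
for p in C: print(p)
print(np.mean(C,0))
for i in range(4):
  d=C[(i+1)%4]-C[i]; print(np.linalg.norm(d),np.degrees(np.arctan2(d[1],d[0])))
print('bow',g(200,215,128,175,106))
# base corners z 14
B=[g(*p,305,162,14) for p in [(293,65),(62,432),(232,542),(465,178)]]
print(np.mean(B,0)); 
for i in range(4):
  d=B[(i+1)%4]-B[i]; print(np.linalg.norm(d),np.degrees(np.arctan2(d[1],d[0])))
```

```text
[ 545.53689534 -153.79913907   36.        ] [ 611.48486543 -199.27466028   36.        ] 80.10716439860579 -34.588851625477155 [ 578.51088039 -176.53689967   36.        ]
[628.85481321 263.86464402  30.        ]
[575.4726945  289.93052161  30.        ]
[532.86650029 201.79455867  30.        ]
[586.34321845 173.35318229  30.        ]
[580.88430661 232.23572665  30.        ]
59.40606511988313 153.9742725904553
97.89400261298256 -115.79979185993508
60.56955733103644 -28.006097945826212
99.99780195207968 64.84140574754797
bow [581.61158917 231.7189635  106.        ]
[ 579.24888936 -179.03250108   14.        ]
128.89676137835497 145.93845299061059
59.408690321817396 -124.38911330996824
128.35610187437828 -34.717483917547135
60.88362780052033 55.10207995995672
```

```bash
python3 -m crank '[{"jaw":-1,"offset":[0.78,-0.64,0],"delta_rot":[0,0,0]},{"jaw":-1,"offset":[0.78,-0.64,0],"delta_rot":[0,0,0]},{"jaw":-1,"offset":[0.78,-0.64,0],"delta_rot":[0,0,0]},{"jaw":-1,"offset":[0.78,-0.64,0],"delta_rot":[0,0,0]},{"jaw":-1,"offset":[0.78,-0.64,0],"delta_rot":[0,0,0]},{"jaw":-1,"offset":[0.78,-0.64,0],"delta_rot":[0,0,0]},{"jaw":-1,"offset":[0.78,-0.64,0],"delta_rot":[0,0,0]},{"jaw":-1,"offset":[0.78,-0.64,0],"delta_rot":[0,0,0]},{"jaw":-1,"offset":[0.78,-0.64,0],"delta_rot":[0,0,0]},{"jaw":-1,"offset":[0.78,-0.64,0],"delta_rot":[0,0,0]}]'
```

```text
time: 1.15
ee_pos: [407.4, -133.0, 220.1]
ee_rot: [-3.142, 0.0, 0.441]
contact_force: [0.6, -0.8, 0.0]
grip_width: 85.4
```

```bash
python3 -m crank '[{"jaw":-1,"offset":[0.782,-0.643,0],"delta_rot":[0,0,0.4215]},{"jaw":-1,"offset":[0.782,-0.643,0],"delta_rot":[0,0,0.4215]},{"jaw":-1,"offset":[0.782,-0.643,0],"delta_rot":[0,0,0.4215]},{"jaw":-1,"offset":[0.782,-0.643,0],"delta_rot":[0,0,0.4215]},{"jaw":-1,"offset":[0.782,-0.643,0],"delta_rot":[0,0,0.4215]},{"jaw":-1,"offset":[0.782,-0.643,0],"delta_rot":[0,0,0.4215]},{"jaw":-1,"offset":[0.782,-0.643,0],"delta_rot":[0,0,0.4215]},{"jaw":-1,"offset":[0.782,-0.643,0],"delta_rot":[0,0,0.4215]},{"jaw":-1,"offset":[0.782,-0.643,0],"delta_rot":[0,0,0.4215]},{"jaw":-1,"offset":[0.782,-0.643,0],"delta_rot":[0,0,0.4215]},{"jaw":-1,"offset":[0.782,-0.643,0],"delta_rot":[0,0,0.4215]},{"jaw":-1,"offset":[0.782,-0.643,0],"delta_rot":[0,0,0.4215]}]'
python3 - <<'E'
from h import *
s=snap('wrist','w1'); print(state()['ee_pos'],state()['q'],s['T'].round(3).tolist())
cv2.imwrite('pics/w1b.png',cv2.resize(s['pixels'][:,:,::-1],(800,600),interpolation=cv2.INTER_CUBIC))
E
```

```text
time: 2.35
ee_pos: [581.7, 229.5, 220.0]
ee_rot: [3.141, 0.0, -0.447]
contact_force: [-1.0, -0.4, 0.3]
grip_width: 85.4
[581.61682695 229.52560525 220.33054725] [ 1.86945009e-01  5.15911054e-01  1.06992040e+00 -2.66685936e-04
  1.55589423e+00  2.20522784e+00] [[-0.432, 0.863, 0.261, 648.174], [-0.902, -0.414, -0.124, 197.052], [0.001, -0.289, 0.957, 374.093], [0.0, 0.0, 0.0, 1.0]]
```

View pics/w1b.png

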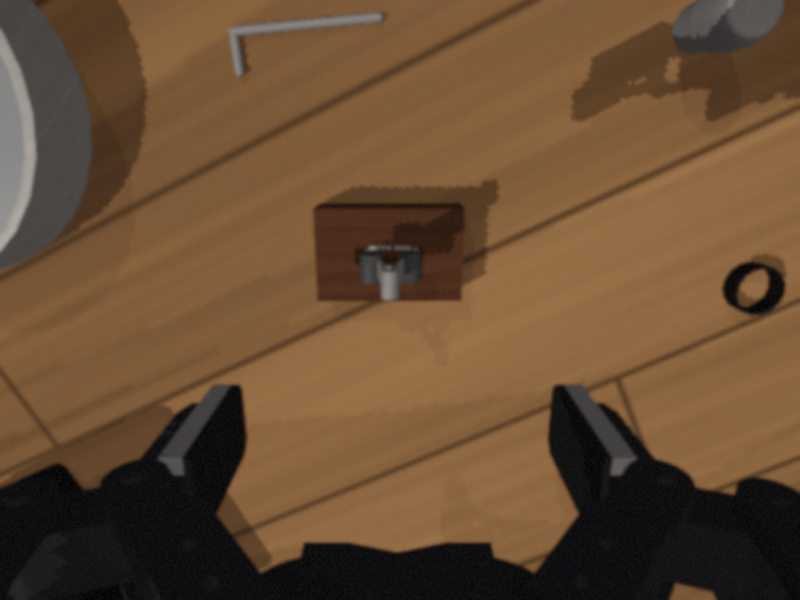

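Run:
```python
from h import *
s=load('w1');k=.64
C=[atz(s,x*k,y*k,30) for x,y in [(315,207),(463,206),(461,299),(318,299)]]
print(np.mean(C,0))
for i in range(4):
  d=C[(i+1)%4]-C[i]; print(np.linalg.norm(d),np.degrees(np.arctan2(d[1],d[0])))
print('bow',atz(s,390*k,270*k,106),dep(s,390*k,283*k),'padmid',atz(s,391*k,266*k,66),dep(s,371*k,266*k),dep(s,410*k,266*k))
im=s['pixels'][120:200,190:310,::-1]; cv2.imwrite('pics/w1c.png',cv2.resize(im,None,fx=6,fy=6,interpolation=cv2.INTER_CUBIC))
```

```text
[582.1355029  233.78312254  30.        ]
97.3751698074228 -115.24336646666667
64.08194161433889 155.23325063992158
99.08053446942235 64.36564066370649
63.41438707775569 -26.300533859871628
bow [588.70859832 229.10819545 106.        ] [582.29981487 232.20777067 106.14551524] padmid [581.82998613 232.25030006  66.        ] [587.65067301 242.80141763  68.80423159] [577.3311815  221.65241941  68.16693725]
```

View pics/w1c.png

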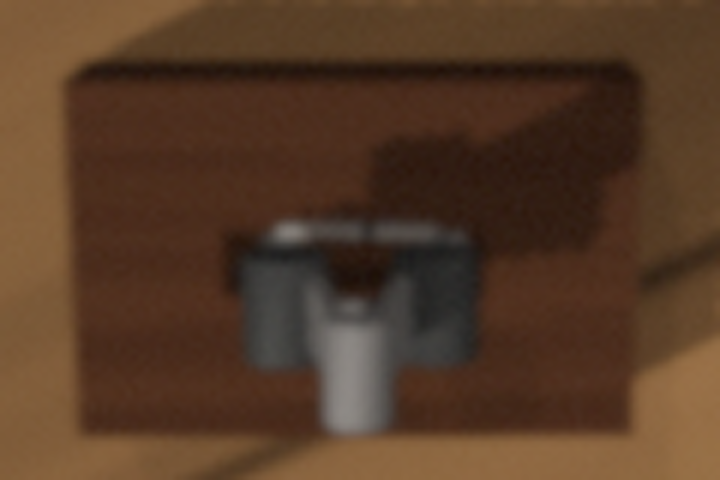

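```bash
python3 -m crank '[{"jaw":-1,"offset":[0,-0.003,0.1],"delta_rot":[0,0,0]},{"jaw":-1,"offset":[0,-0.003,0.2],"delta_rot":[0,0,0]},{"jaw":-1,"offset":[0,-0.003,0.3],"delta_rot":[0,0,0]},{"jaw":-1,"offset":[0,-0.003,0.35],"delta_rot":[0,0,0]},{"jaw":-0.7,"offset":[0,-0.003,0.4],"delta_rot":[0,0,0]},{"jaw":-0.5,"offset":[0,-0.003,0.4],"delta_rot":[0,0,0]},{"jaw":-0.3,"offset":[0,-0.003,0.4],"delta_rot":[0,0,0]},{"jaw":-0.2,"offset":[0,-0.003,0.4],"delta_rot":[0,0,0]},{"jaw":-0.2,"offset":[0,-0.003,0.4],"delta_rot":[0,0,0]},{"jaw":-0.2,"offset":[0,-0.003,0.4],"delta_rot":[0,0,0]}]'
python3 - <<'E'
from h import *
s=snap('wrist','w2'); print(state()['ee_pos'],state()['ee_rot'],state()['grip_width'])
cv2.imwrite('pics/w2b.png',cv2.resize(s['pixels'][:,:,::-1],(800,600),interpolation=cv2.INTER_CUBIC))
s=snap('scene','s2')
cv2.imwrite('pics/s2c.png',cv2.resize(s['pixels'][130:260,330:470,::-1],None,fx=4.5,fy=4.5,interpolation=cv2.INTER_CUBIC))
E
```

```text
time: 3.4
ee_pos: [582.3, 232.6, 61.0]
ee_rot: [-3.141, -0.001, -0.445]
contact_force: [-0.4, -0.6, 0.1]
grip_width: 51.4
[582.1728043  232.6772284   60.77891223] [-3.14098603e+00 -8.55476962e-04 -4.44941437e-01] 51.0696047991549
```

View pics/w2b.png

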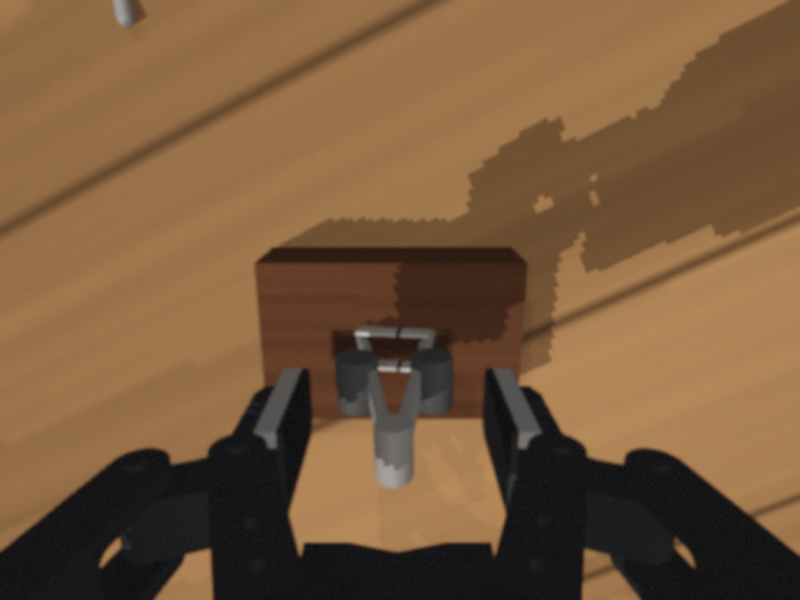

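View pics/s2c.png

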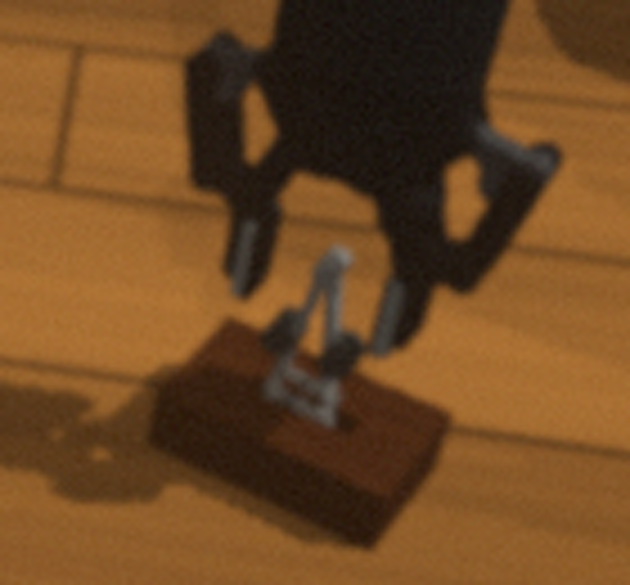

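The wrist view shows the tweezers centred between the fingers, with pads at about (356,380) and (433,380) and fingers at 290 and 505. I'll close gradually.

```bash
python3 -m crank '[{"jaw":0.0,"offset":[0,0,0],"delta_rot":[0,0,0]},{"jaw":0.15,"offset":[0,0,0],"delta_rot":[0,0,0]},{"jaw":0.25,"offset":[0,0,0],"delta_rot":[0,0,0]},{"jaw":0.27,"offset":[0,0,0],"delta_rot":[0,0,0]},{"jaw":0.27,"offset":[0,0,0],"delta_rot":[0,0,0]},{"jaw":0.27,"offset":[0,0,0],"delta_rot":[0,0,0]},{"jaw":0.27,"offset":[0,0,0],"delta_rot":[0,0,0]}]'
python3 -m crank '[{"jaw":0.4,"offset":[0,0,0],"delta_rot":[0,0,0]},{"jaw":0.4,"offset":[0,0,0],"delta_rot":[0,0,0]},{"jaw":0.4,"offset":[0,0,0],"delta_rot":[0,0,0]},{"jaw":0.4,"offset":[0,0,0],"delta_rot":[0,0,0]}]'
```

```text
time: 4.2
ee_pos: [582.0, 232.6, 60.1]
ee_rot: [-3.142, -0.0, -0.445]
contact_force: [-0.8, 0.2, -0.7]
grip_width: 31.2
time: 4.6
ee_pos: [582.0, 232.7, 60.1]
ee_rot: [3.142, 0.0, -0.445]
contact_force: [-0.9, -0.5, -0.1]
grip_width: 25.3
```

```bash
python3 -m crank '[{"jaw":0.46,"offset":[0,0,0],"delta_rot":[0,0,0]},{"jaw":0.46,"offset":[0,0,0],"delta_rot":[0,0,0]},{"jaw":0.46,"offset":[0,0,0],"delta_rot":[0,0,0]}]'
python3 - <<'E'
from h import *
s=snap('wrist','w3'); print(state()['ee_pos'],state()['grip_width'])
cv2.imwrite('pics/w3c.png',cv2.resize(s['pixels'][190:330,170:340,::-1],None,fx=4,fy=4,interpolation=cv2.INTER_CUBIC))
E
```

```text
time: 4.9
ee_pos: [582.0, 232.7, 60.1]
ee_rot: [3.142, 0.0, -0.445]
contact_force: [-0.5, 0.1, 0.1]
grip_width: 22.9
[582.01267407 232.64029562  60.13008934] 22.991068311959562
```

View pics/w3c.png

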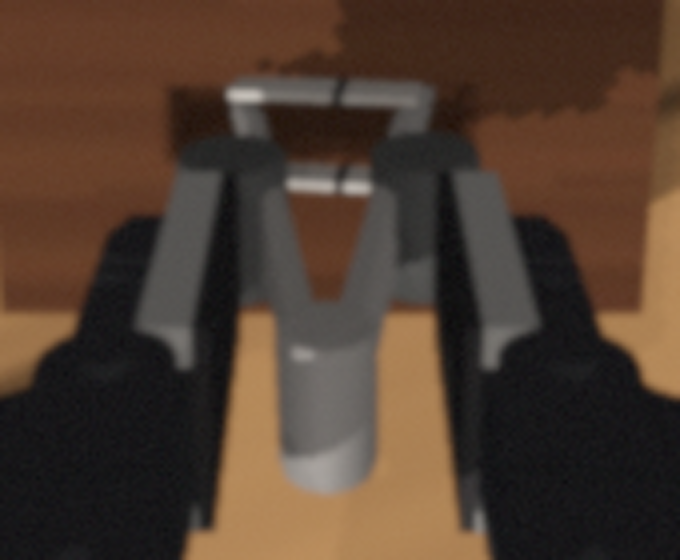

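Run:
```python
from h import *
s=load('w3'); 
yaw=-.445; tx=np.array([np.cos(yaw),np.sin(yaw),0]);ty=np.array([np.sin(yaw),-np.cos(yaw),0]);c=np.array([582,232.7,0])
for n,x,y in [('Lcap',230,155),('Rcap',425,155),('Lpadend',210,180),('Lpadmid',185,250),('Lpadtop',165,320),('Rpadend',475,180),('Rpadtop',505,320),('Lbar',262,220),('Rbar',420,220),('Rbarlow',415,280),('Lin',225,300),('Rin',455,300),('bow',330,330),('bow2',330,470),('Larm',285,260),('stripF',260,93),('mark',342,93),('stripR',400,93),('armR',412,115),('armL',250,115),('rearmark',342,186)]:
    u=170+x/4;v=190+y/4; p=dep(s,u,v)-c; print(n,round(float(p@tx),1),round(float(p@ty),1),round(float(p[2]),1))
```

```text
Lcap 7.2 -12.3 62.3
Rcap 7.8 11.7 63.6
Lpadend 11.1 -13.3 78.0
Lpadmid 10.9 -14.3 94.1
Lpadtop 11.3 -14.6 108.3
Rpadend 11.4 16.2 78.8
Rpadtop 11.4 16.0 108.4
Lbar 4.0 -7.8 73.7
Rbar 0.8 11.0 67.2
Rbarlow -6.6 10.5 68.6
Lin 2.8 -10.9 89.8
Rin 9.5 12.1 101.6
bow 6.4 0.2 101.7
bow2 -6.2 0.2 106.1
Larm 4.5 -4.7 84.2
stripF 5.2 -10.0 35.7
mark 6.0 1.7 37.8
stripR 6.0 9.9 37.7
armR 3.8 11.5 40.8
armL 4.4 -11.1 42.1
rearmark -8.1 1.7 38.3
```

Run:
```python
from h import *
s=snap('scene','s3')
cv2.imwrite('pics/s3c.png',cv2.resize(s['pixels'][130:260,330:470,::-1],None,fx=4.5,fy=4.5,interpolation=cv2.INTER_CUBIC))
```

```text
(no output)
```

View pics/s3c.png

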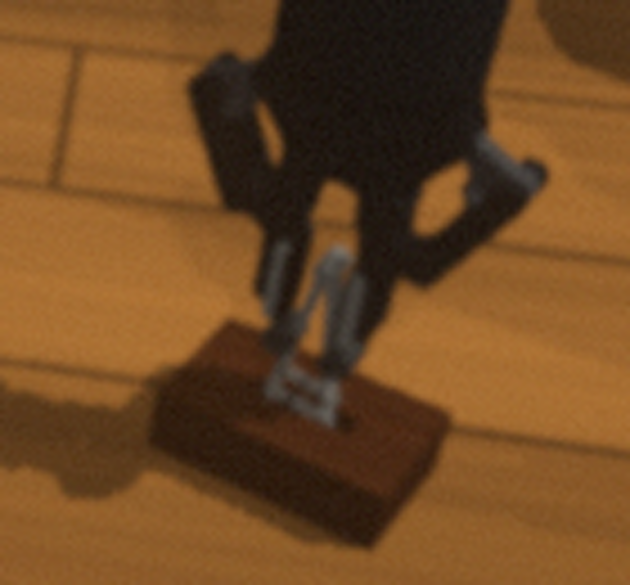

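Depth and both views agree. The fingertips are at z≈76, above the bars, with the tweezers still open, so the fingers reach about 30 mm less than the frame says. I'll open and go lower.

```bash
python3 -m crank '[{"jaw":-0.2,"offset":[0,0,0],"delta_rot":[0,0,0]},{"jaw":-0.2,"offset":[0,0,0],"delta_rot":[0,0,0]},{"jaw":-0.2,"offset":[0,0,0],"delta_rot":[0,0,0]},{"jaw":-0.2,"offset":[0,0,0],"delta_rot":[0,0,0]},{"jaw":-0.2,"offset":[0,0,0.02],"delta_rot":[0,0,0]},{"jaw":-0.2,"offset":[0,0,0.04],"delta_rot":[0,0,0]},{"jaw":-0.2,"offset":[0,0,0.05],"delta_rot":[0,0,0]},{"jaw":-0.2,"offset":[0,0,0.05],"delta_rot":[0,0,0]},{"jaw":-0.2,"offset":[0,0,0.05],"delta_rot":[0,0,0]}]'
python3 - <<'E'
from h import *
s=snap('wrist','w4'); print(state()['ee_pos'],state()['grip_width'])
cv2.imwrite('pics/w4c.png',cv2.resize(s['pixels'][190:340,130:380,::-1],None,fx=3.2,fy=3.2,interpolation=cv2.INTER_CUBIC))
E
```

```text
time: 5.9
ee_pos: [582.0, 232.7, 40.0]
ee_rot: [3.142, 0.0, -0.445]
contact_force: [-0.6, -0.1, -0.9]
grip_width: 51.0
[582.10327746 232.68540983  40.22064964] 51.70571792808689
```

View pics/w4c.png

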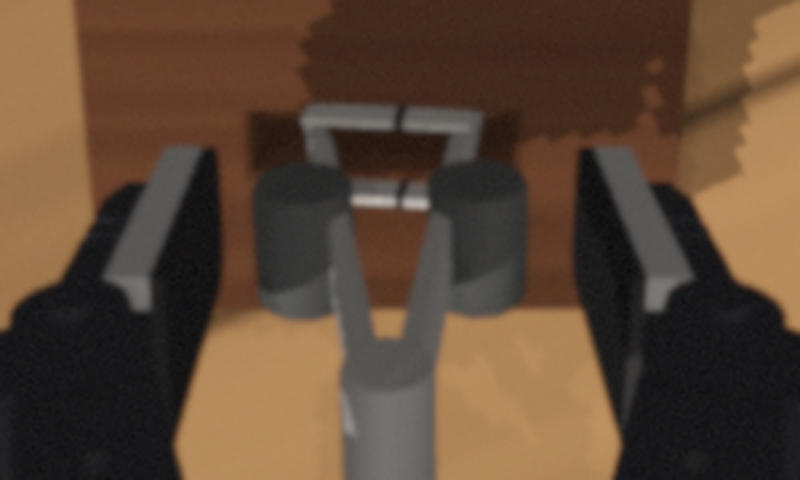

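Run:
```python
from h import *
s=load('w4'); 
yaw=-.445; tx=np.array([np.cos(yaw),np.sin(yaw),0]);ty=np.array([np.sin(yaw),-np.cos(yaw),0]);c=np.array([582,232.7,0])
for n,x,y in [('Lend',190,155),('Lend',185,165),('Rend',612,158),('Lblk',205,160),('Ltop',135,270),('Lcap',303,180),('Rcap',478,175),('Lin',195,250),('bow',388,390),('strip',340,117)]:
    u=130+x/3.2;v=190+y/3.2; p=dep(s,u,v)-c; print(n,round(float(p@tx),1),round(float(p@ty),1),round(float(p[2]),1))
```

```text
Lend 11.1 -27.4 61.4
Lend 10.9 -27.6 64.2
Rend 11.0 30.0 62.2
Lblk 11.2 -25.1 63.2
Ltop 10.9 -28.2 90.5
Lcap 7.1 -12.1 60.9
Rcap 7.8 12.0 60.8
Lin 4.3 -24.7 74.9
bow 5.8 -0.1 104.3
strip 5.9 -8.3 36.4
```

```bash
python3 -m crank '[{"jaw":-0.2,"offset":[0,0,0.013],"delta_rot":[0,0,0]},{"jaw":-0.2,"offset":[0,0,0.027],"delta_rot":[0,0,0]},{"jaw":-0.1,"offset":[0,0,0.027],"delta_rot":[0,0,0]},{"jaw":0.0,"offset":[0,0,0.027],"delta_rot":[0,0,0]},{"jaw":0.1,"offset":[0,0,0.027],"delta_rot":[0,0,0]},{"jaw":0.2,"offset":[0,0,0.027],"delta_rot":[0,0,0]},{"jaw":0.3,"offset":[0,0,0.027],"delta_rot":[0,0,0]},{"jaw":0.4,"offset":[0,0,0.027],"delta_rot":[0,0,0]},{"jaw":0.4,"offset":[0,0,0.027],"delta_rot":[0,0,0]},{"jaw":0.4,"offset":[0,0,0.027],"delta_rot":[0,0,0]}]'
python3 - <<'E'
from h import *
s=snap('wrist','w5'); print(state()['ee_pos'],state()['grip_width'])
cv2.imwrite('pics/w5c.png',cv2.resize(s['pixels'][190:340,130:380,::-1],None,fx=3.2,fy=3.2,interpolation=cv2.INTER_CUBIC))
E
```

```text
time: 6.95
ee_pos: [582.1, 232.7, 29.4]
ee_rot: [-3.141, -0.0, -0.445]
contact_force: [0.9, 0.5, 0.8]
grip_width: 25.8
[582.08992271 232.75609449  29.40694793] 25.459058111764115
```

View pics/w5c.png

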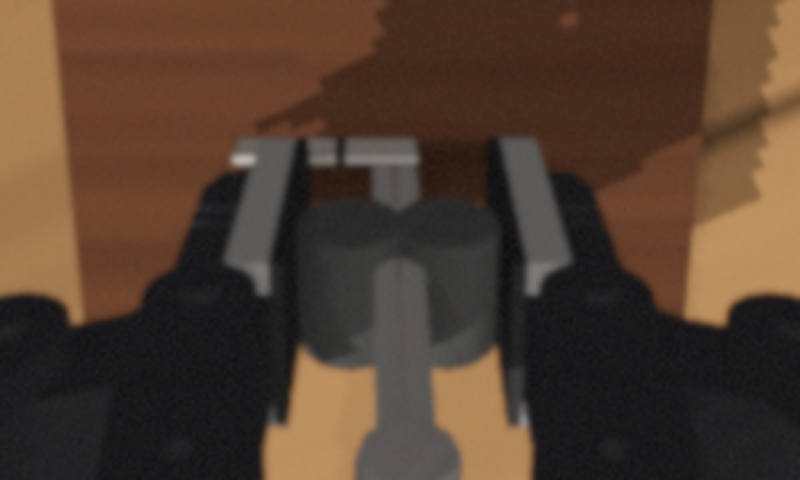

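The tweezers are gripped: the bars touch at (400,230) and width is 25.5. I'll tighten a little and lift.

```bash
python3 -m crank '[{"jaw":0.5,"offset":[0,0,0],"delta_rot":[0,0,0]},{"jaw":0.5,"offset":[0,0,0],"delta_rot":[0,0,0]},{"jaw":0.5,"offset":[0,0,0],"delta_rot":[0,0,0]},{"jaw":0.5,"offset":[0,0,-0.02],"delta_rot":[0,0,0]},{"jaw":0.5,"offset":[0,0,-0.06],"delta_rot":[0,0,0]},{"jaw":0.5,"offset":[0,0,-0.12],"delta_rot":[0,0,0]},{"jaw":0.5,"offset":[0,0,-0.2],"delta_rot":[0,0,0]},{"jaw":0.5,"offset":[0,0,-0.27],"delta_rot":[0,0,0]},{"jaw":0.5,"offset":[0,0,-0.3],"delta_rot":[0,0,0]},{"jaw":0.5,"offset":[0,0,-0.3],"delta_rot":[0,0,0]},{"jaw":0.5,"offset":[0,0,-0.3],"delta_rot":[0,0,0]}]'
python3 - <<'E'
from h import *
s=snap('wrist','w6'); print(state())
cv2.imwrite('pics/w6c.png',cv2.resize(s['pixels'][190:340,130:380,::-1],None,fx=3.2,fy=3.2,interpolation=cv2.INTER_CUBIC))
s=snap('scene','s6'); cv2.imwrite('pics/s6c.png',cv2.resize(s['pixels'][50:260,300:500,::-1],None,fx=2.8,fy=2.8,interpolation=cv2.INTER_CUBIC))
E
```

```text
time: 8.1
ee_pos: [581.4, 232.5, 148.0]
ee_rot: [3.14, 0.002, -0.445]
contact_force: [-0.9, 0.0, -0.7]
grip_width: 22.5
{'time': 8.15, 'q': array([1.91626590e-01, 5.70260101e-01, 1.18607190e+00, 1.02076575e-05,
       1.38835411e+00, 2.20748410e+00]), 'qvel': array([-1.86898910e-04,  6.92092469e-03, -1.83707828e-05,  3.67498477e-04,
        4.01685304e-03,  6.87638754e-04]), 'joint_torque': array([ 5.73193585e-02, -5.54936886e+01, -2.30480969e+01,  1.08993521e-03,
        8.44146445e-03,  2.88147737e-05]), 'ee_pos': array([581.26705716, 232.46354743, 147.56548346]), 'ee_rot': array([ 3.13976154e+00,  2.49332243e-03, -4.45065336e-01]), 'contact_force': array([-0.01575118, -0.82122179, -1.54416203]), 'ft_torque': array([0.0036901 , 0.04597541, 0.00685886]), 'grip_width': 22.68224471008845}
```

View pics/w6c.png

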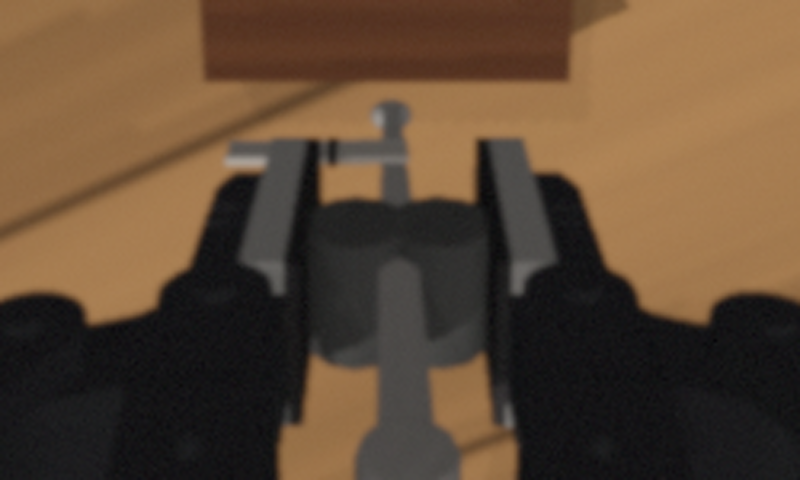

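View pics/s6c.png

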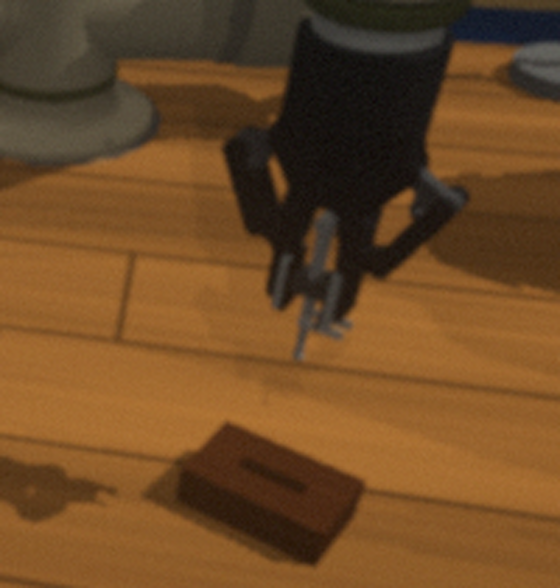

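Run:
```python
from h import *
s=load('w6'); st=np.array([581.3,232.5,147.6])
yaw=-.445; tx=np.array([np.cos(yaw),np.sin(yaw),0]);ty=np.array([np.sin(yaw),-np.cos(yaw),0])
for n,x,y in [('tip',390,107),('tip',390,115),('tip',390,125),('Lcap',360,222),('Rcap',435,222),('bow',405,450),('strip',370,150),('mark',332,150),('armlow',393,180)]:
    u=130+(x+.5)/3.2-.5;v=190+(y+.5)/3.2-.5; p=dep(s,u,v)-st; print(n,round(float(p@tx),1),round(float(p@ty),1),round(float(p[2]),1))
```

```text
tip 2.6 -0.6 -15.8
tip 2.7 -0.6 -12.1
tip 2.0 -0.6 -9.5
Lcap 7.2 -4.2 32.8
Rcap 6.7 5.4 31.9
bow 5.9 1.2 73.0
strip 6.3 -3.4 9.3
mark 6.4 -9.1 9.6
armlow 4.6 0.0 15.9
```

```bash
python3 -m crank '[{"jaw":0.5,"offset":[0.035,0.09,0],"delta_rot":[0,0,0.01]},{"jaw":0.5,"offset":[0.07,0.19,0],"delta_rot":[0,0,0.02]},{"jaw":0.5,"offset":[0.105,0.29,0],"delta_rot":[0,0,0.03]},{"jaw":0.5,"offset":[0.14,0.39,0],"delta_rot":[0,0,0.04]},{"jaw":0.5,"offset":[0.18,0.49,0],"delta_rot":[0,0,0.05]},{"jaw":0.5,"offset":[0.215,0.59,0],"delta_rot":[0,0,0.06]},{"jaw":0.5,"offset":[0.25,0.69,0],"delta_rot":[0,0,0.07]},{"jaw":0.5,"offset":[0.285,0.78,0],"delta_rot":[0,0,0.076]},{"jaw":0.5,"offset":[0.315,0.86,0],"delta_rot":[0,0,0.076]},{"jaw":0.5,"offset":[0.333,0.91,0],"delta_rot":[0,0,0.076]},{"jaw":0.5,"offset":[0.333,0.91,0],"delta_rot":[0,0,0.076]},{"jaw":0.5,"offset":[0.333,0.91,0],"delta_rot":[0,0,0.076]},{"jaw":0.5,"offset":[0.333,0.91,0],"delta_rot":[0,0,0.076]}]'
python3 - <<'E'
from h import *
s=snap('wrist','w7'); st=state();print(st['ee_pos'],st['ee_rot'],st['contact_force'],st['grip_width'])
cv2.imwrite('pics/w7b.png',cv2.resize(s['pixels'][:,:,::-1],(800,600),interpolation=cv2.INTER_CUBIC))
E
```

```text
time: 9.5
ee_pos: [545.4, -152.1, 148.8]
ee_rot: [-3.142, 0.001, -0.603]
contact_force: [0.6, 0.8, 0.4]
grip_width: 22.5
[ 545.5176035  -152.05305532  149.02319045] [-3.14151437e+00  8.27142124e-04 -6.02799998e-01] [ 0.48501863  0.55825303 -0.69771825] 22.733738727033202
```

View pics/w7b.png

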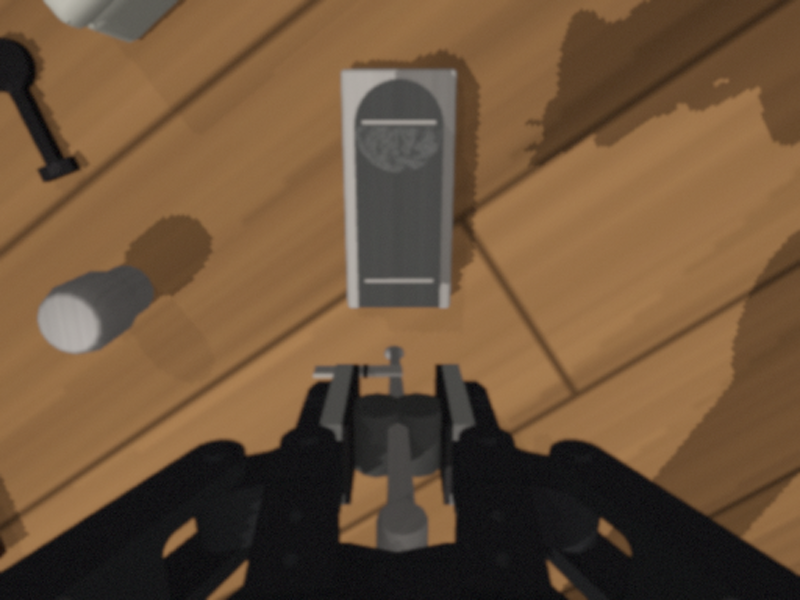

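Run:
```python
from h import *
s=load('w7');k=.64
a=atz(s,399*k,281*k,36);b=atz(s,399*k,122.5*k,36)
print(a,b,np.linalg.norm(b-a),np.degrees(np.arctan2(*(b-a)[[1,0]])),dep(s,399*k,270*k)[2],dep(s,399*k,140*k)[2])
st=np.array([545.5,-152.1,149.0])
yaw=-.603; tx=np.array([np.cos(yaw),np.sin(yaw),0]);ty=np.array([np.sin(yaw),-np.cos(yaw),0])
print((a-st)@tx,(a-st)@ty,(b-st)@tx,(b-st)@ty)
for x,y in [(394,352),(394,356),(382,371)]:
    p=dep(s,x*k,y*k)-st; print(p@tx,p@ty,p[2])
```

```text
[ 544.94614917 -154.16648122   36.        ] [ 611.10225969 -199.58207589   36.        ] 80.24467083612014 -34.46925981278622 36.079152332873775 35.18260152060316
0.715761857388684 2.016130044737107 80.96035428662144 1.9039540063403986
1.7630361859052146 -0.19867153808641894 -15.232734587810683
2.563671600728594 -0.17358048308389562 -9.915727313120982
5.764242981435006 -3.74553012303974 8.75609886481277
```

```bash
python3 -m crank '[{"jaw":0.5,"offset":[0,0.005,0.04],"delta_rot":[0,0,0]},{"jaw":0.5,"offset":[0,0.005,0.09],"delta_rot":[0,0,0]},{"jaw":0.5,"offset":[0,0.005,0.14],"delta_rot":[0,0,0]},{"jaw":0.5,"offset":[0,0.005,0.18],"delta_rot":[0,0,0]},{"jaw":0.5,"offset":[0,0.005,0.2],"delta_rot":[0,0,0]},{"jaw":0.5,"offset":[0,0.005,0.2075],"delta_rot":[0,0,0]},{"jaw":0.5,"offset":[0,0.005,0.2075],"delta_rot":[0,0,0]},{"jaw":0.5,"offset":[0,0.005,0.2075],"delta_rot":[0,0,0]},{"jaw":0.5,"offset":[0,0.005,0.2075],"delta_rot":[0,0,0]}]'
cat >> h.py <<'E'
def avg(n=10,cam='wrist'):
    F=[];P=[];W=[];Q=[]
    for i in range(n):
        cams.snapshot(cam); s=state(); F.append(s['contact_force']);P.append(s['ee_pos']);W.append(s['grip_width']);Q.append(s['ft_torque'])
    return np.mean(P,0).round(2),np.mean(F,0).round(2),np.std(F,0).round(2),np.mean(Q,0).round(3),round(np.mean(W),2),s['time']
E
python3 - <<'E'
from h import *
s=snap('wrist','w8'); print(avg(10))
cv2.imwrite('pics/w8b.png',cv2.resize(s['pixels'][130:290,160:360,::-1],(800,640),interpolation=cv2.INTER_CUBIC)[:600])
s=snap('scene','s8'); cv2.imwrite('pics/s8c.png',cv2.resize(s['pixels'][100:230,130:280,::-1],None,fx=4.5,fy=4.5,interpolation=cv2.INTER_CUBIC))
E
```

```text
time: 10.45
ee_pos: [544.7, -155.0, 67.0]
ee_rot: [-3.141, -0.001, -0.604]
contact_force: [-0.7, -0.4, 0.1]
grip_width: 22.2
(array([ 544.45, -154.93,   66.49]), array([-0.09,  0.22, -0.64]), array([0.49, 0.59, 0.66]), array([0.009, 0.007, 0.018]), np.float64(22.41), 11.0)
```

View pics/w8b.png

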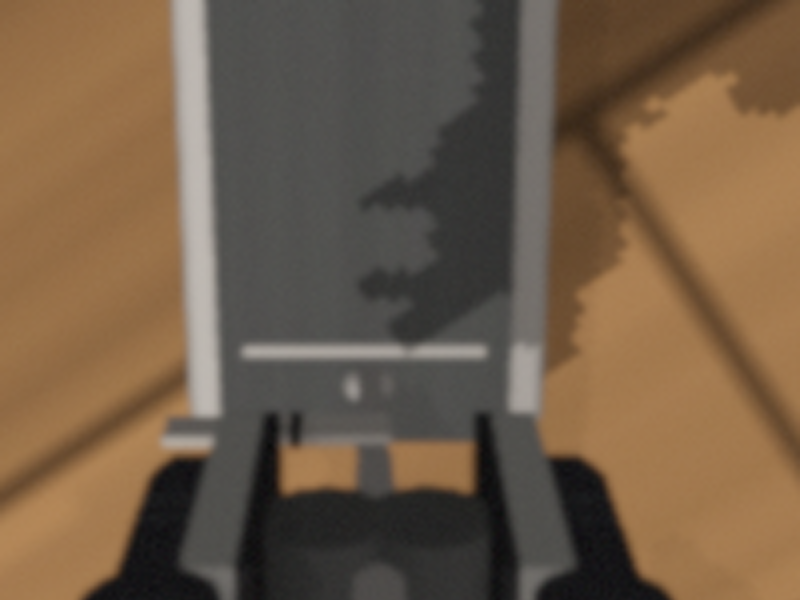

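View pics/s8c.png

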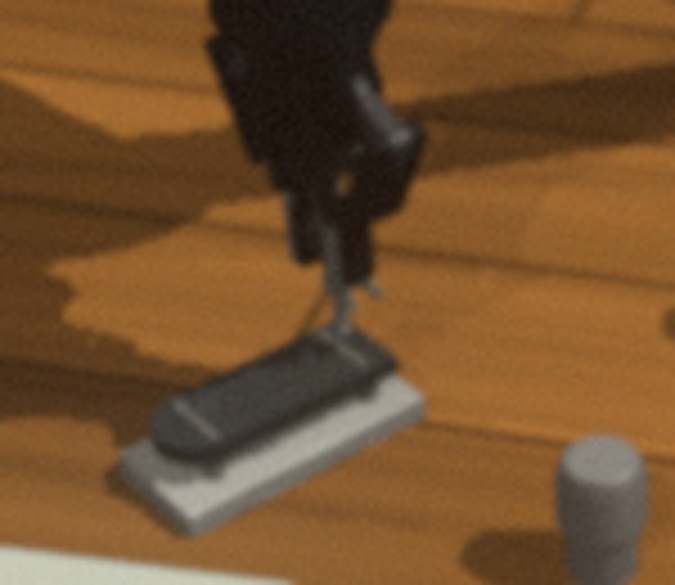

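```bash
python3 -m crank '[{"jaw":0.5,"offset":[0,0,0.004],"delta_rot":[0,0,0]},{"jaw":0.5,"offset":[0,0,0.009],"delta_rot":[0,0,0]},{"jaw":0.5,"offset":[0,0,0.013],"delta_rot":[0,0,0]},{"jaw":0.5,"offset":[0,0,0.017],"delta_rot":[0,0,0]},{"jaw":0.5,"offset":[0,0,0.021],"delta_rot":[0,0,0]},{"jaw":0.5,"offset":[0,0,0.023],"delta_rot":[0,0,0]},{"jaw":0.5,"offset":[0,0,0.023],"delta_rot":[0,0,0]},{"jaw":0.5,"offset":[0,0,0.023],"delta_rot":[0,0,0]}]'
python3 - <<'E'
from h import *
s=snap('wrist','w9'); print(avg(20))
cv2.imwrite('pics/w9b.png',cv2.resize(s['pixels'][130:290,160:360,::-1],(800,640),interpolation=cv2.INTER_CUBIC)[:600])
for x,y in [(300,250),(300,200),(300,100),(460,370),(250,385)]: print(dep(s,160+x/4,130+y/4).round(1), dep(load('w8'),160+x/4,130+y/4).round(1))
E
```

```text
time: 11.85
ee_pos: [544.4, -154.9, 57.3]
ee_rot: [-3.142, -0.0, -0.604]
contact_force: [-0.4, 0.5, 1.3]
grip_width: 22.3
(array([ 544.41, -154.89,   57.16]), array([-0.15,  0.08,  1.49]), array([0.59, 0.47, 0.53]), array([ 0.004,  0.041, -0.005]), np.float64(22.5), 12.9)
[ 564.9 -157.    33.6] [ 563.6 -155.5   36.4]
[ 570.8 -161.3   33.9] [ 569.6 -159.8   35.9]
[ 582.1 -169.3   33.2] [ 581.5 -168.2   35.7]
[ 537.3 -165.5   34.1] [ 534.4 -164.1   35.6]
[ 552.4 -139.3   33.9] [ 550.5 -136.9   36.1]
```

View pics/w9b.png

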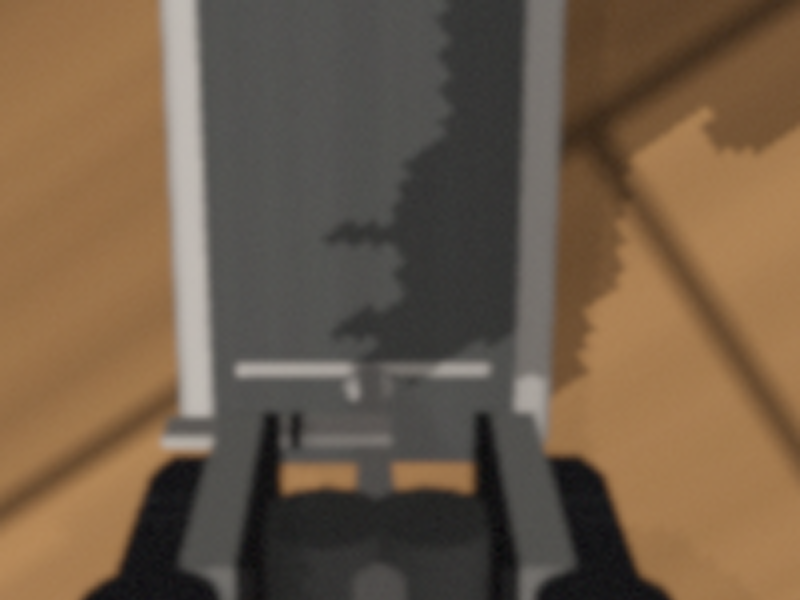

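```bash
python3 -m crank '[{"jaw":0.5,"offset":[0,0,0.002],"delta_rot":[0,0,0]},{"jaw":0.5,"offset":[0,0,0.0045],"delta_rot":[0,0,0]},{"jaw":0.5,"offset":[0,0,0.0045],"delta_rot":[0,0,0]},{"jaw":0.5,"offset":[0,0,0.0045],"delta_rot":[0,0,0]},{"jaw":0.5,"offset":[0,0,0.0045],"delta_rot":[0,0,0]}]'
python3 - <<'E'
from h import *
s=snap('wrist','w10'); print(avg(10))
for x,y in [(300,250),(300,200),(300,100),(460,370),(250,385)]: print(dep(s,160+x/4,130+y/4).round(1))
cv2.imwrite('pics/w10b.png',cv2.resize(s['pixels'][130:290,160:360,::-1],(800,640),interpolation=cv2.INTER_CUBIC)[:600])
E
```

```text
time: 13.4
ee_pos: [544.4, -154.9, 55.4]
ee_rot: [-3.142, -0.0, -0.604]
contact_force: [0.1, 0.3, 3.0]
grip_width: 22.7
(array([ 544.41, -154.9 ,   55.35]), array([-0.23,  0.09,  2.88]), array([0.47, 0.52, 0.28]), array([-0.009,  0.038,  0.004]), np.float64(22.48), 13.95)
[ 564.8 -156.9   31.4]
[ 570.9 -161.4   32.8]
[ 582.3 -169.6   33. ]
[ 536.9 -165.3   31.3]
[ 552.7 -139.6   32.9]
```

View pics/w10b.png

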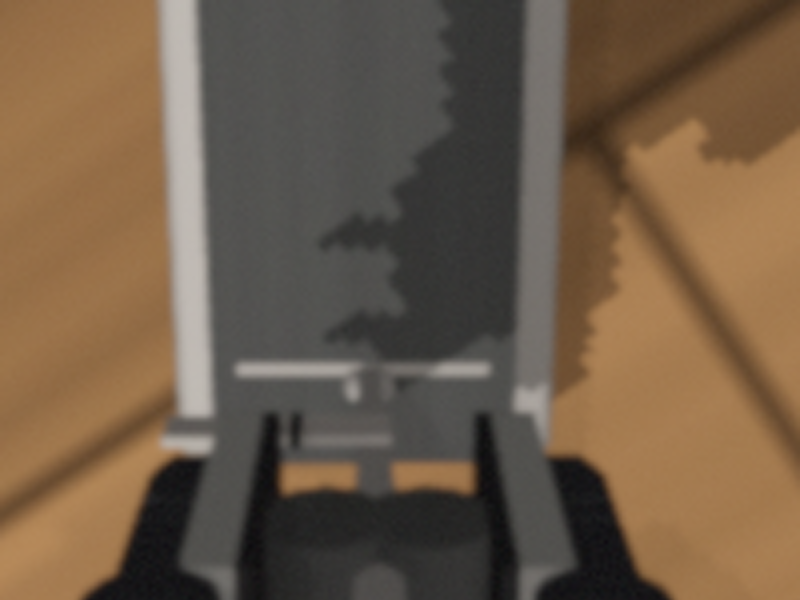

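The tips sit on the start line at about (370,385). The plate is pressed about 4 mm at about 3.5 N. Now the stroke.

```bash
python3 -m crank '[{"jaw":0.5,"offset":[0.005,0,0],"delta_rot":[0,0,0]},{"jaw":0.5,"offset":[0.0125,0,0],"delta_rot":[0,0,0]},{"jaw":0.5,"offset":[0.02,0,0],"delta_rot":[0,0,0]},{"jaw":0.5,"offset":[0.0275,0,0],"delta_rot":[0,0,0]},{"jaw":0.5,"offset":[0.035,0,0],"delta_rot":[0,0,0]},{"jaw":0.5,"offset":[0.0425,0,0],"delta_rot":[0,0,0]},{"jaw":0.5,"offset":[0.05,0,0],"delta_rot":[0,0,0]},{"jaw":0.5,"offset":[0.0575,0,0],"delta_rot":[0,0,0]},{"jaw":0.5,"offset":[0.0625,0,0],"delta_rot":[0,0,0]}]'
python3 - <<'E'
from h import *
s=snap('wrist','w11'); print(avg(6))
print(state()['ee_rot'])
cv2.imwrite('pics/w11b.png',cv2.resize(s['pixels'][130:290,160:360,::-1],(800,640),interpolation=cv2.INTER_CUBIC)[:600])
for x,y in [(300,250),(300,200),(300,100),(250,300)]: print(dep(s,160+x/4,130+y/4).round(1))
E
```

```text
time: 14.85
ee_pos: [565.3, -169.3, 55.4]
ee_rot: [-3.142, -0.0, -0.604]
contact_force: [-2.3, 0.7, 2.5]
grip_width: 22.4
(array([ 565.22, -169.27,   55.43]), array([-1.17,  0.79,  2.84]), array([0.18, 0.44, 0.63]), array([0.163, 0.252, 0.003]), np.float64(22.42), 15.2)
[-3.14157453e+00 -6.98748065e-04 -6.04168102e-01]
[ 585.9 -171.6   32.5]
[ 591.6 -175.7   32. ]
[ 602.9 -183.7   31.1]
[ 584.  -161.7   33.2]
```

View pics/w11b.png

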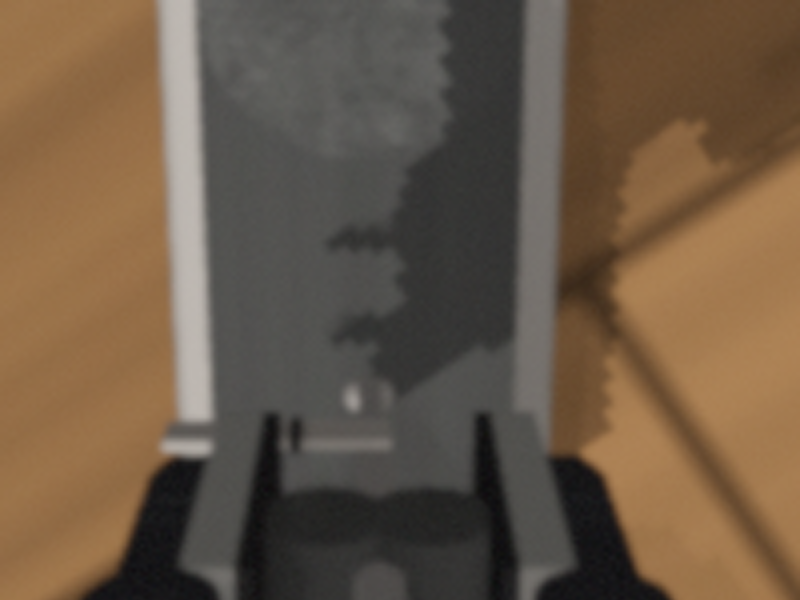

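```bash
python3 -m crank '[{"jaw":0.5,"offset":[0.005,0,0],"delta_rot":[0,0,0]},{"jaw":0.5,"offset":[0.0125,0,0],"delta_rot":[0,0,0]},{"jaw":0.5,"offset":[0.02,0,0],"delta_rot":[0,0,0]},{"jaw":0.5,"offset":[0.0275,0,0],"delta_rot":[0,0,0]},{"jaw":0.5,"offset":[0.035,0,0],"delta_rot":[0,0,0]},{"jaw":0.5,"offset":[0.0425,0,0],"delta_rot":[0,0,0]},{"jaw":0.5,"offset":[0.05,0,0],"delta_rot":[0,0,0]},{"jaw":0.5,"offset":[0.0575,0,0],"delta_rot":[0,0,0]},{"jaw":0.5,"offset":[0.065,0,0],"delta_rot":[0,0,0]},{"jaw":0.5,"offset":[0.0725,0,0],"delta_rot":[0,0,0]},{"jaw":0.5,"offset":[0.08,0,0],"delta_rot":[0,0,0]}]'
python3 - <<'E'
from h import *
s=snap('wrist','w12'); print(avg(6))
cv2.imwrite('pics/w12b.png',cv2.resize(s['pixels'][130:290,160:360,::-1],(800,640),interpolation=cv2.INTER_CUBIC)[:600])
for x,y in [(300,250),(300,200),(300,100),(250,300)]: print(dep(s,160+x/4,130+y/4).round(1))
E
```

```text
time: 16.3
ee_pos: [591.5, -187.4, 55.3]
ee_rot: [3.142, -0.0, -0.604]
contact_force: [-1.9, 2.6, 3.3]
grip_width: 22.5
(array([ 591.63, -187.5 ,   55.45]), array([-0.94,  0.6 ,  2.76]), array([0.31, 0.43, 0.29]), array([ 0.144,  0.205, -0.003]), np.float64(22.47), 16.65)
[ 612.  -189.5   31.9]
[ 618.1 -194.1   33.3]
[ 629.1 -201.7   30.9]
[ 609.9 -179.4   31.7]
```

View pics/w12b.png

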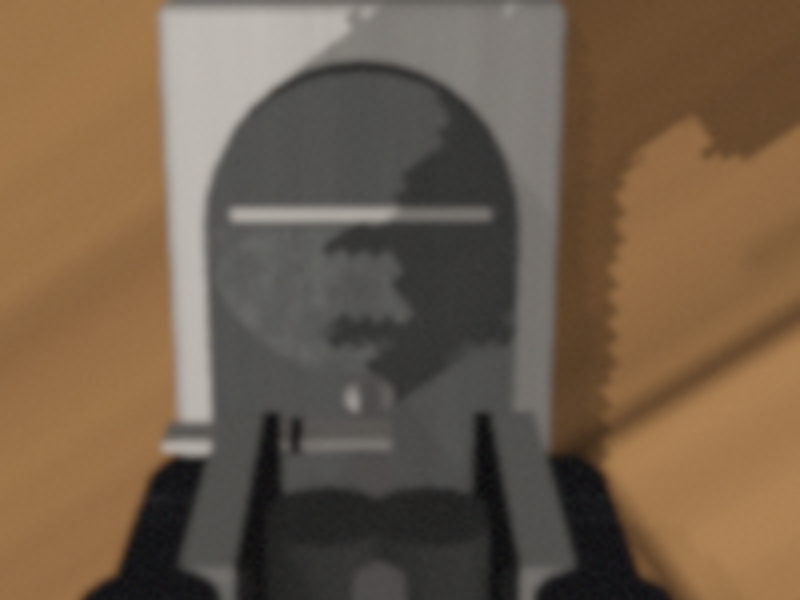

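Good: the tip at (370,397) is just entering the rough patch, with 4 mm of press and steady force. I'll do the remaining ~28 mm now.

```bash
python3 -m crank '[{"jaw":0.5,"offset":[0.005,0,0],"delta_rot":[0,0,0]},{"jaw":0.5,"offset":[0.0125,0,0],"delta_rot":[0,0,0]},{"jaw":0.5,"offset":[0.02,0,0],"delta_rot":[0,0,0]},{"jaw":0.5,"offset":[0.0275,0,0],"delta_rot":[0,0,0]},{"jaw":0.5,"offset":[0.035,0,0],"delta_rot":[0,0,0]},{"jaw":0.5,"offset":[0.0425,0,0],"delta_rot":[0,0,0]},{"jaw":0.5,"offset":[0.05,0,0],"delta_rot":[0,0,0]},{"jaw":0.5,"offset":[0.0575,0,0],"delta_rot":[0,0,0]},{"jaw":0.5,"offset":[0.065,0,0],"delta_rot":[0,0,0]},{"jaw":0.5,"offset":[0.0675,0,0],"delta_rot":[0,0,0]},{"jaw":0.5,"offset":[0.0675,0,0],"delta_rot":[0,0,0]}]'
python3 - <<'E'
from h import *
s=snap('wrist','w13'); print(avg(6))
cv2.imwrite('pics/w13b.png',cv2.resize(s['pixels'][130:290,160:360,::-1],(800,640),interpolation=cv2.INTER_CUBIC)[:600])
for x,y in [(300,250),(300,300),(250,300)]: print(dep(s,160+x/4,130+y/4).round(1))
E
```

```text
time: 17.75
ee_pos: [613.7, -202.8, 55.3]
ee_rot: [3.142, -0.0, -0.604]
contact_force: [-1.5, 0.4, 3.7]
grip_width: 22.3
(array([ 613.55, -202.67,   55.39]), array([-1.07,  0.42,  2.87]), array([0.31, 0.36, 0.34]), array([0.05 , 0.225, 0.006]), np.float64(22.41), 18.1)
[ 630.2 -201.    14.5]
[ 628.1 -200.6   31.6]
[ 631.4 -193.9   28.6]
```

View pics/w13b.png

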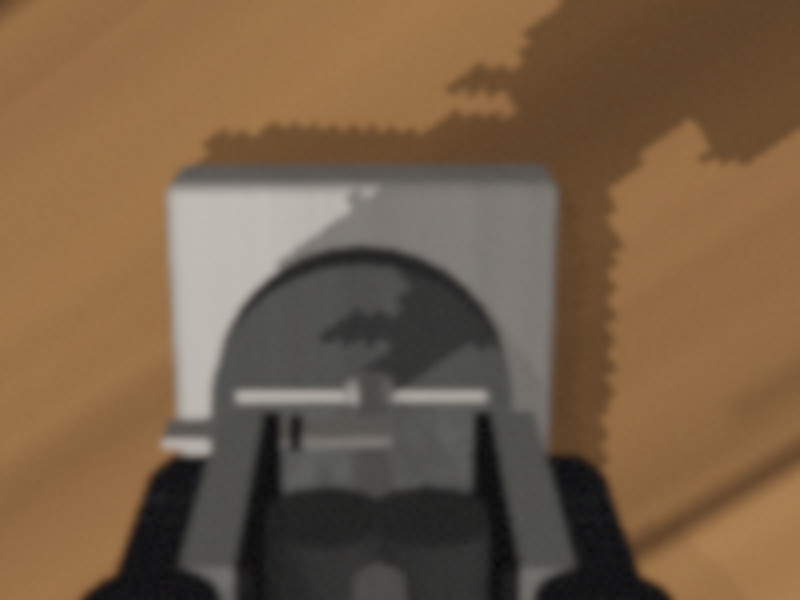

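The tips are on the rounded-end line (370,397). Now lifting.

```bash
python3 -m crank '[{"jaw":0.5,"offset":[0,0,-0.01],"delta_rot":[0,0,0]},{"jaw":0.5,"offset":[0,0,-0.03],"delta_rot":[0,0,0]},{"jaw":0.5,"offset":[0,0,-0.08],"delta_rot":[0,0,0]},{"jaw":0.5,"offset":[0,0,-0.15],"delta_rot":[0,0,0]},{"jaw":0.5,"offset":[0,0,-0.22],"delta_rot":[0,0,0]},{"jaw":0.5,"offset":[0,0,-0.29],"delta_rot":[0,0,0]},{"jaw":0.5,"offset":[0,0,-0.35],"delta_rot":[0,0,0]},{"jaw":0.5,"offset":[0,0,-0.39],"delta_rot":[0,0,0]},{"jaw":0.5,"offset":[0,0,-0.4],"delta_rot":[0,0,0]},{"jaw":0.5,"offset":[0,0,-0.4],"delta_rot":[0,0,0]},{"jaw":0.5,"offset":[0,0,-0.4],"delta_rot":[0,0,0]},{"jaw":0.45,"offset":[0,0,-0.4],"delta_rot":[0,0,0]},{"jaw":0.4,"offset":[0,0,-0.4],"delta_rot":[0,0,0]},{"jaw":0.37,"offset":[0,0,-0.4],"delta_rot":[0,0,0]},{"jaw":0.34,"offset":[0,0,-0.4],"delta_rot":[0,0,0]},{"jaw":0.31,"offset":[0,0,-0.4],"delta_rot":[0,0,0]},{"jaw":0.29,"offset":[0,0,-0.4],"delta_rot":[0,0,0]},{"jaw":0.29,"offset":[0,0,-0.4],"delta_rot":[0,0,0]}]'
python3 - <<'E'
from h import *
s=snap('wrist','w14'); print(avg(6))
cv2.imwrite('pics/w14b.png',cv2.resize(s['pixels'][210:310,190:315,::-1],None,fx=6,fy=6,interpolation=cv2.INTER_CUBIC)[:600])
s=snap('scene','s14'); cv2.imwrite('pics/s14c.png',cv2.resize(s['pixels'][20:200,120:300,::-1],None,fx=3.3,fy=3.3,interpolation=cv2.INTER_CUBIC))
E
```

```text
time: 19.9
ee_pos: [613.5, -202.6, 215.3]
ee_rot: [-3.142, -0.0, -0.604]
contact_force: [0.5, 0.5, -0.6]
grip_width: 30.4
(array([ 613.51, -202.6 ,  215.33]), array([-0.16, -0.2 , -0.71]), array([0.38, 0.35, 0.37]), array([-0.012, -0.006,  0.018]), np.float64(30.42), 20.25)
```

View pics/w14b.png

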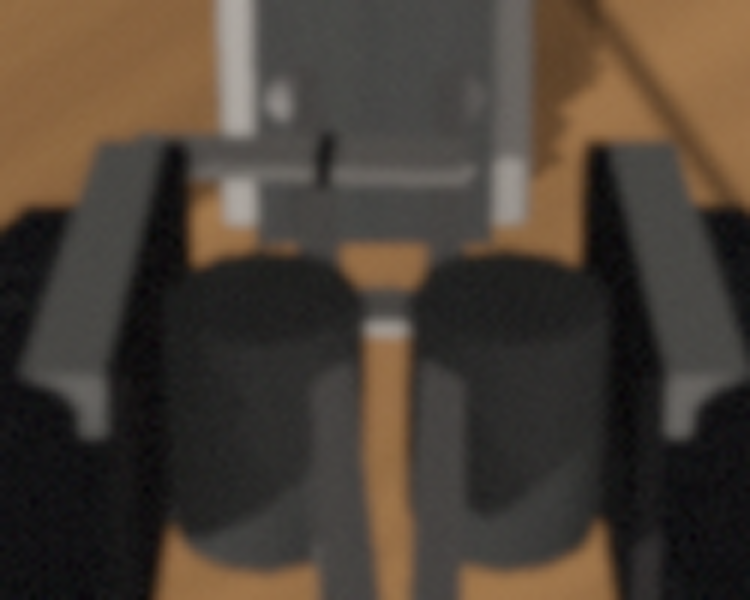

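View pics/s14c.png

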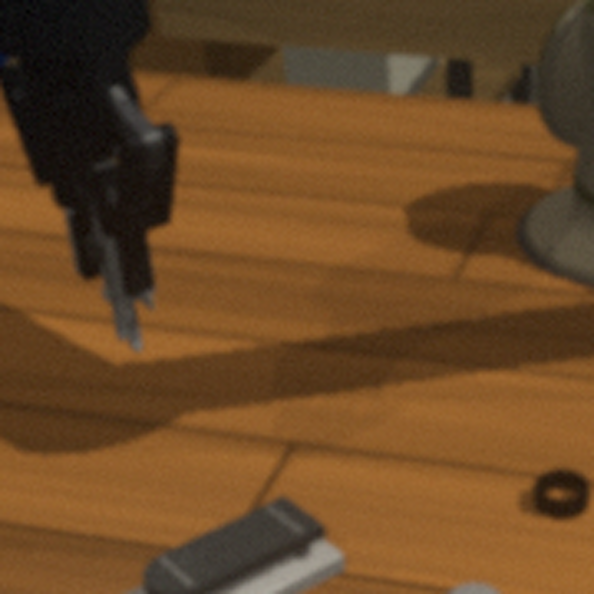

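Run:
```python
from h import *
a=load('w14')['pixels'][205:260,215:295,::-1]
a=cv2.convertScaleAbs(a,alpha=1.8)
cv2.imwrite('pics/w14d.png',cv2.resize(a,None,fx=10,fy=10,interpolation=cv2.INTER_CUBIC))
b=load('w6')['pixels'][205:260,215:295,::-1]
cv2.imwrite('pics/w6d.png',cv2.resize(cv2.convertScaleAbs(b,alpha=1.8),None,fx=10,fy=10,interpolation=cv2.INTER_CUBIC))
```

```text
(no output)
```

View pics/w14d.png

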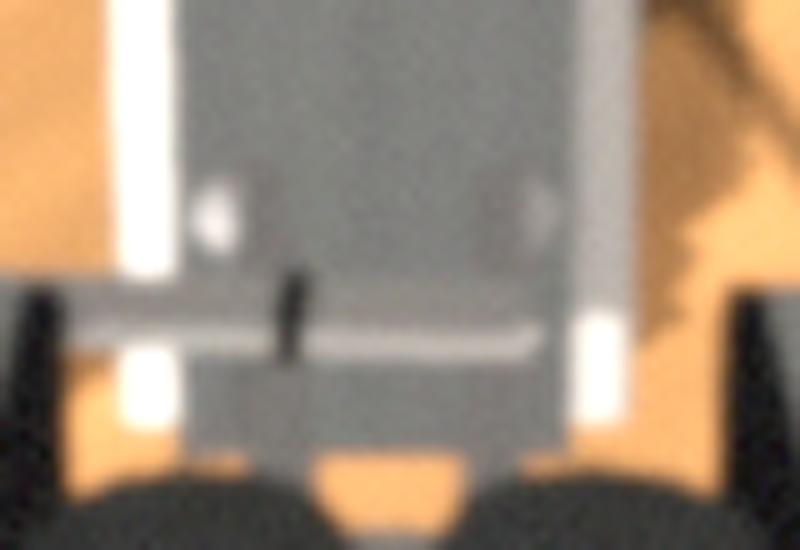

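View pics/w6d.png

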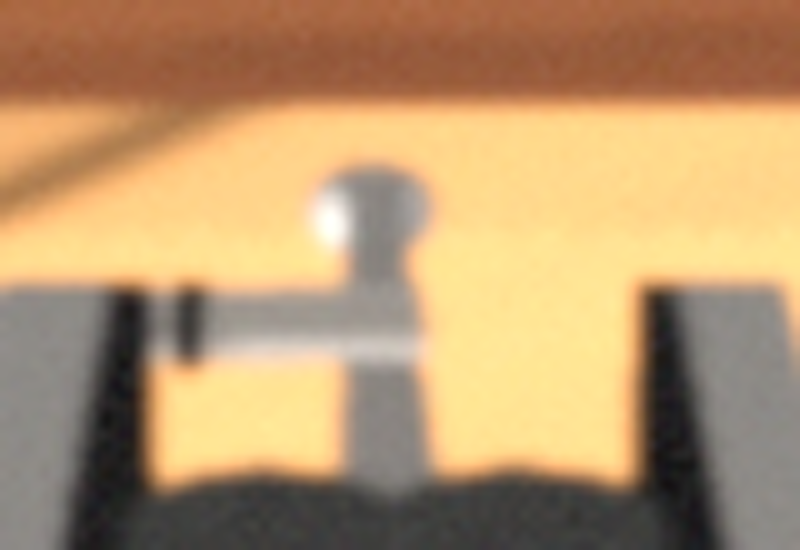

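```bash
python3 -m crank '[{"jaw":0.307,"offset":[0,0,0],"delta_rot":[0,0,0]},{"jaw":0.307,"offset":[0,0,0],"delta_rot":[0,0,0]},{"jaw":0.307,"offset":[0,0,0],"delta_rot":[0,0,0]},{"jaw":0.307,"offset":[0,0,0],"delta_rot":[0,0,0]},{"jaw":0.307,"offset":[0,0,0],"delta_rot":[0,0,0]}]'
python3 - <<'E'
from h import *
s=[snap('wrist','w15_%d'%i)['pixels'].astype(float) for i in range(6)]
print(avg(4))
a=np.mean(s,0)[205:260,215:295,::-1]
a=np.clip(1.8*a,0,255).astype(np.uint8)
cv2.imwrite('pics/w15d.png',cv2.resize(a,None,fx=10,fy=10,interpolation=cv2.INTER_CUBIC))
E
```

```text
time: 20.8
ee_pos: [613.5, -202.6, 215.3]
ee_rot: [3.142, 0.0, -0.604]
contact_force: [-0.0, -0.2, -1.1]
grip_width: 29.7
(array([ 613.53, -202.61,  215.32]), array([ 0.21, -0.62, -0.56]), array([0.48, 0.6 , 0.49]), array([-0.016, -0.002, -0.001]), np.float64(29.82), 21.3)
```

View pics/w15d.png

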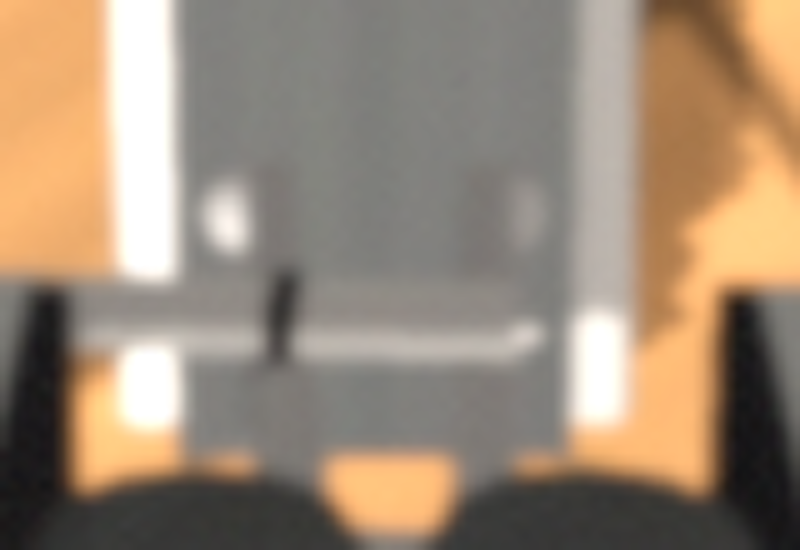

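Zoomed comparison: at jaw 0.5 the tips overlapped. The blob was 6.9 mm wide against an expected 10 mm, and the arms overlapped about 3 mm, so the joint was squeezed past its stop. The tip distance may have been close to the 4 mm limit. There is plenty of time, so I'll repeat the stroke with a lighter squeeze of 0.44, checking the tips first.

```bash
python3 -m crank '[{"jaw":0.38,"offset":[-0.03,0,0],"delta_rot":[0,0,0]},{"jaw":0.42,"offset":[-0.08,0,0],"delta_rot":[0,0,0]},{"jaw":0.44,"offset":[-0.14,0,0],"delta_rot":[0,0,0]},{"jaw":0.44,"offset":[-0.19,0,0],"delta_rot":[0,0,0]},{"jaw":0.44,"offset":[-0.21,0,0],"delta_rot":[0,0,0]},{"jaw":0.44,"offset":[-0.21,0,0],"delta_rot":[0,0,0]},{"jaw":0.44,"offset":[-0.21,0,0],"delta_rot":[0,0,0]}]'
python3 - <<'E'
from h import *
s=[snap('wrist','w16_%d'%i)['pixels'].astype(float) for i in range(4)]
print(avg(2))
a=np.mean(s,0)[205:260,215:295,::-1]
a=np.clip(1.8*a,0,255).astype(np.uint8)
cv2.imwrite('pics/w16d.png',cv2.resize(a,None,fx=10,fy=10,interpolation=cv2.INTER_CUBIC))
E
```

```text
time: 22.0
ee_pos: [545.0, -155.3, 215.4]
ee_rot: [-3.142, -0.001, -0.604]
contact_force: [0.4, 0.3, -0.0]
grip_width: 24.3
(array([ 544.68, -155.18,  215.07]), array([-0.15, -0.24, -0.7 ]), array([0.1 , 0.03, 0.4 ]), array([ 0.002,  0.004, -0.05 ]), np.float64(24.19), 22.3)
```

View pics/w16d.png

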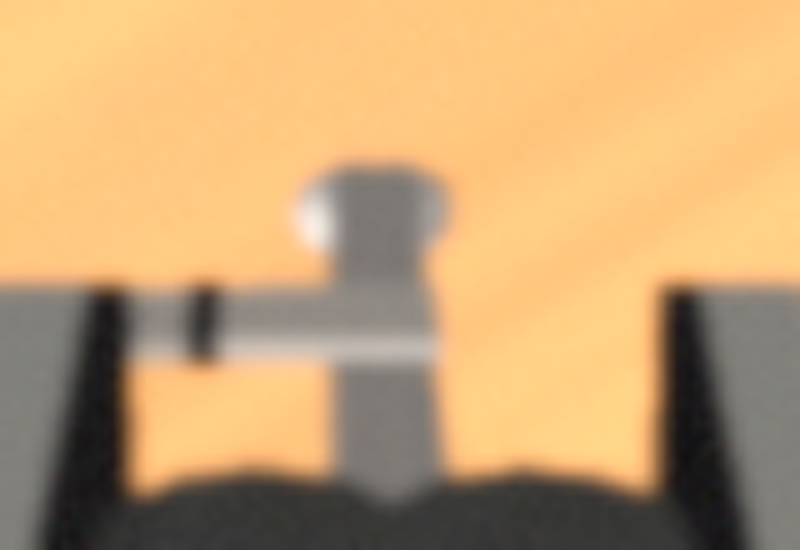

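```bash
python3 -m crank '[{"jaw":0.44,"offset":[0,0,0.05],"delta_rot":[0,0,0]},{"jaw":0.44,"offset":[0,0,0.13],"delta_rot":[0,0,0]},{"jaw":0.44,"offset":[0,0,0.22],"delta_rot":[0,0,0]},{"jaw":0.44,"offset":[0,0,0.3],"delta_rot":[0,0,0]},{"jaw":0.44,"offset":[0,0,0.355],"delta_rot":[0,0,0]},{"jaw":0.44,"offset":[0,0,0.377],"delta_rot":[0,0,0]},{"jaw":0.44,"offset":[0,0,0.385],"delta_rot":[0,0,0]},{"jaw":0.44,"offset":[0,0,0.39],"delta_rot":[0,0,0]},{"jaw":0.44,"offset":[0,0,0.394],"delta_rot":[0,0,0]},{"jaw":0.44,"offset":[0,0,0.398],"delta_rot":[0,0,0]},{"jaw":0.44,"offset":[0,0,0.4],"delta_rot":[0,0,0]},{"jaw":0.44,"offset":[0,0,0.4],"delta_rot":[0,0,0]},{"jaw":0.44,"offset":[0,0,0.4],"delta_rot":[0,0,0]},{"jaw":0.44,"offset":[0,0,0.4],"delta_rot":[0,0,0]}]'
python3 - <<'E'
from h import *
s=snap('wrist','w17'); print(avg(8))
for x,y in [(300,250),(300,200),(300,100),(460,370),(250,385)]: print(dep(s,160+x/4,130+y/4).round(1))
cv2.imwrite('pics/w17b.png',cv2.resize(s['pixels'][130:290,160:360,::-1],(800,640),interpolation=cv2.INTER_CUBIC)[:600])
E
```

```text
time: 23.7
ee_pos: [544.6, -155.0, 55.6]
ee_rot: [-3.141, -0.001, -0.604]
contact_force: [0.8, -0.1, 2.8]
grip_width: 24.3
(array([ 544.49, -154.93,   55.41]), array([ 0.99, -0.07,  2.63]), array([0.39, 0.51, 0.66]), array([ 0.004, -0.141, -0.008]), np.float64(24.39), 24.15)
[ 565.  -157.    31.8]
[ 571.1 -161.5   33.1]
[ 582.5 -169.6   32.8]
[ 537.7 -165.7   33.1]
[ 552.7 -139.5   32.6]
```

View pics/w17b.png

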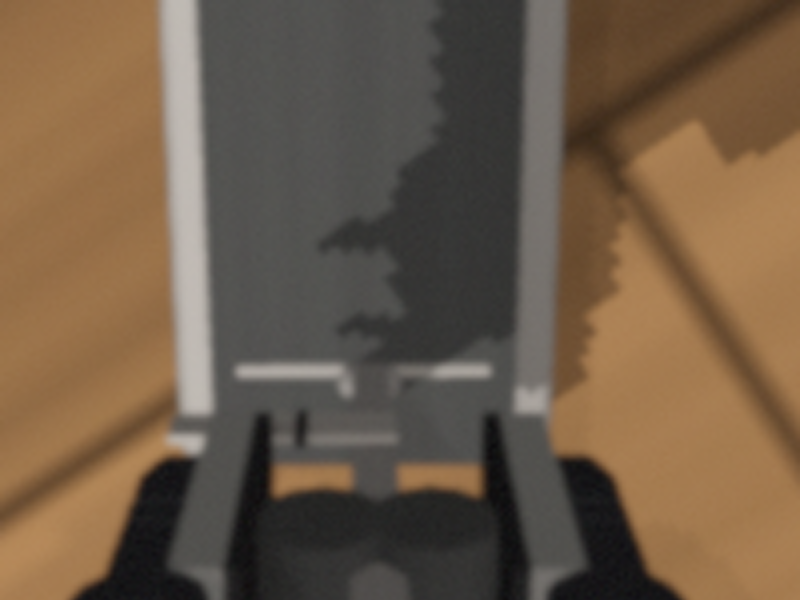

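The plate is pressed 3.5–4 mm again and the tips are on the line. Now the second stroke, continuous in two calls.

```bash
python3 -m crank '[{"jaw":0.44,"offset":[0.005,0,0],"delta_rot":[0,0,0]},{"jaw":0.44,"offset":[0.0125,0,0],"delta_rot":[0,0,0]},{"jaw":0.44,"offset":[0.02,0,0],"delta_rot":[0,0,0]},{"jaw":0.44,"offset":[0.0275,0,0],"delta_rot":[0,0,0]},{"jaw":0.44,"offset":[0.035,0,0],"delta_rot":[0,0,0]},{"jaw":0.44,"offset":[0.0425,0,0],"delta_rot":[0,0,0]},{"jaw":0.44,"offset":[0.05,0,0],"delta_rot":[0,0,0]},{"jaw":0.44,"offset":[0.0575,0,0],"delta_rot":[0,0,0]},{"jaw":0.44,"offset":[0.065,0,0],"delta_rot":[0,0,0]},{"jaw":0.44,"offset":[0.0725,0,0],"delta_rot":[0,0,0]},{"jaw":0.44,"offset":[0.08,0,0],"delta_rot":[0,0,0]},{"jaw":0.44,"offset":[0.0875,0,0],"delta_rot":[0,0,0]},{"jaw":0.44,"offset":[0.095,0,0],"delta_rot":[0,0,0]},{"jaw":0.44,"offset":[0.1,0,0],"delta_rot":[0,0,0]}]'
python3 - <<'E'
from h import *
s=snap('wrist','w18'); print(avg(3))
for x,y in [(300,250),(300,200),(300,100),(460,370),(250,385)]: print(dep(s,160+x/4,130+y/4).round(1))
cv2.imwrite('pics/w18b.png',cv2.resize(s['pixels'][130:290,160:360,::-1],(800,640),interpolation=cv2.INTER_CUBIC)[:600])
E
```

```text
time: 25.55
ee_pos: [577.6, -177.8, 55.3]
ee_rot: [-3.142, -0.0, -0.604]
contact_force: [-1.9, 3.1, 1.9]
grip_width: 24.4
(array([ 577.57, -177.8 ,   55.38]), array([-0.9 ,  1.08,  2.68]), array([0.62, 0.28, 0.47]), array([0.192, 0.308, 0.025]), np.float64(24.31), 25.75)
[ 598.1 -180.    32.2]
[ 604.1 -184.3   32.7]
[ 615.4 -192.4   32.7]
[ 570.6 -188.5   32.7]
[ 585.5 -162.1   31.8]
```

View pics/w18b.png

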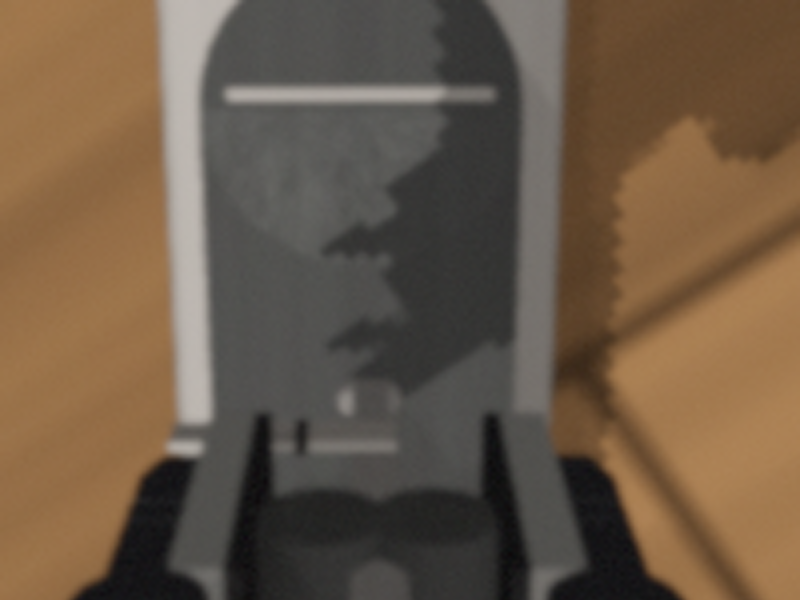

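```bash
python3 -m crank '[{"jaw":0.44,"offset":[0.005,0,0],"delta_rot":[0,0,0]},{"jaw":0.44,"offset":[0.0125,0,0],"delta_rot":[0,0,0]},{"jaw":0.44,"offset":[0.02,0,0],"delta_rot":[0,0,0]},{"jaw":0.44,"offset":[0.0275,0,0],"delta_rot":[0,0,0]},{"jaw":0.44,"offset":[0.035,0,0],"delta_rot":[0,0,0]},{"jaw":0.44,"offset":[0.0425,0,0],"delta_rot":[0,0,0]},{"jaw":0.44,"offset":[0.05,0,0],"delta_rot":[0,0,0]},{"jaw":0.44,"offset":[0.0575,0,0],"delta_rot":[0,0,0]},{"jaw":0.44,"offset":[0.065,0,0],"delta_rot":[0,0,0]},{"jaw":0.44,"offset":[0.0725,0,0],"delta_rot":[0,0,0]},{"jaw":0.44,"offset":[0.08,0,0],"delta_rot":[0,0,0]},{"jaw":0.44,"offset":[0.0875,0,0],"delta_rot":[0,0,0]},{"jaw":0.44,"offset":[0.095,0,0],"delta_rot":[0,0,0]},{"jaw":0.44,"offset":[0.1025,0,0],"delta_rot":[0,0,0]},{"jaw":0.44,"offset":[0.11,0,0],"delta_rot":[0,0,0]},{"jaw":0.44,"offset":[0.11,0,0],"delta_rot":[0,0,0]},{"jaw":0.44,"offset":[0.11,0,0],"delta_rot":[0,0,0]}]'
python3 - <<'E'
from h import *
s=snap('wrist','w19'); print(avg(5))
cv2.imwrite('pics/w19b.png',cv2.resize(s['pixels'][130:290,160:360,::-1],(800,640),interpolation=cv2.INTER_CUBIC)[:600])
E
```

```text
time: 27.45
ee_pos: [613.7, -202.8, 55.4]
ee_rot: [-3.142, -0.001, -0.604]
contact_force: [-0.6, 0.4, 2.3]
grip_width: 24.3
(array([ 613.6 , -202.67,   55.42]), array([-0.64,  0.94,  2.74]), array([0.73, 0.42, 0.31]), array([0.178, 0.183, 0.005]), np.float64(24.29), 27.75)
```

View pics/w19b.png

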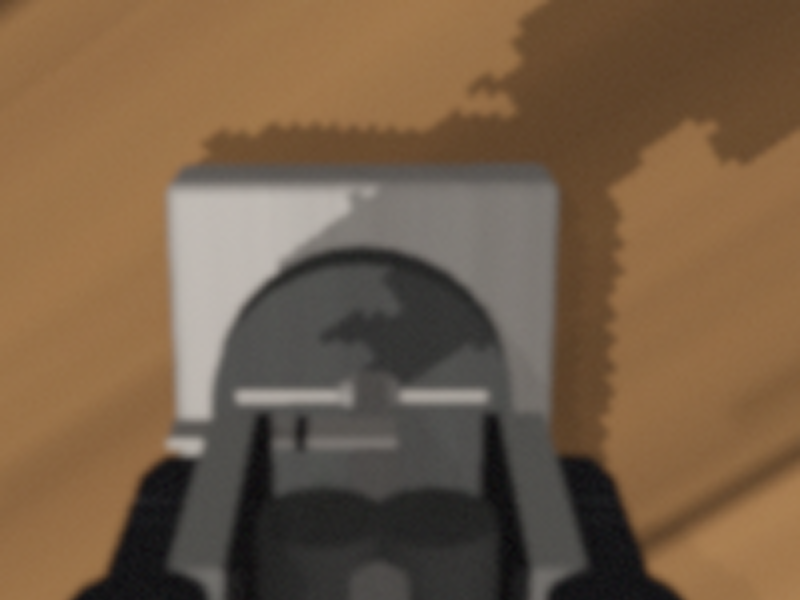

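The tips are at the end line (372,395) with steady contact. I'll lift, shift to where bare wood lies behind the tips, and ease to the mark.

```bash
python3 -m crank '[{"jaw":0.44,"offset":[0,0,-0.01],"delta_rot":[0,0,0]},{"jaw":0.44,"offset":[0,0,-0.03],"delta_rot":[0,0,0]},{"jaw":0.44,"offset":[0,0,-0.08],"delta_rot":[0,0,0]},{"jaw":0.44,"offset":[0,0,-0.15],"delta_rot":[0,0,0]},{"jaw":0.44,"offset":[0,0,-0.22],"delta_rot":[0,0,0]},{"jaw":0.44,"offset":[-0.03,0,-0.3],"delta_rot":[0,0,0]},{"jaw":0.44,"offset":[-0.08,0,-0.36],"delta_rot":[0,0,0]},{"jaw":0.44,"offset":[-0.15,0,-0.39],"delta_rot":[0,0,0]},{"jaw":0.44,"offset":[-0.2,0,-0.4],"delta_rot":[0,0,0]},{"jaw":0.44,"offset":[-0.21,0,-0.4],"delta_rot":[0,0,0]},{"jaw":0.41,"offset":[-0.21,0,-0.4],"delta_rot":[0,0,0]},{"jaw":0.38,"offset":[-0.21,0,-0.4],"delta_rot":[0,0,0]},{"jaw":0.35,"offset":[-0.21,0,-0.4],"delta_rot":[0,0,0]},{"jaw":0.32,"offset":[-0.21,0,-0.4],"delta_rot":[0,0,0]},{"jaw":0.3,"offset":[-0.21,0,-0.4],"delta_rot":[0,0,0]},{"jaw":0.29,"offset":[-0.21,0,-0.4],"delta_rot":[0,0,0]},{"jaw":0.29,"offset":[-0.21,0,-0.4],"delta_rot":[0,0,0]},{"jaw":0.29,"offset":[-0.21,0,-0.4],"delta_rot":[0,0,0]}]'
python3 - <<'E'
from h import *
s=[snap('wrist','w20_%d'%i)['pixels'].astype(float) for i in range(6)]
print(avg(4))
a=np.mean(s,0)[205:260,215:295,::-1]
a=np.clip(1.8*a,0,255).astype(np.uint8)
cv2.imwrite('pics/w20d.png',cv2.resize(a,None,fx=10,fy=10,interpolation=cv2.INTER_CUBIC))
E
```

```text
time: 29.55
ee_pos: [544.4, -154.9, 215.3]
ee_rot: [3.142, -0.0, -0.604]
contact_force: [-0.9, 0.7, -0.9]
grip_width: 30.1
(array([ 544.39, -154.88,  215.35]), array([ 0.15, -0.05, -0.72]), array([0.33, 0.43, 0.58]), array([ 0.003,  0.015, -0.026]), np.float64(30.33), 30.05)
```

View pics/w20d.png

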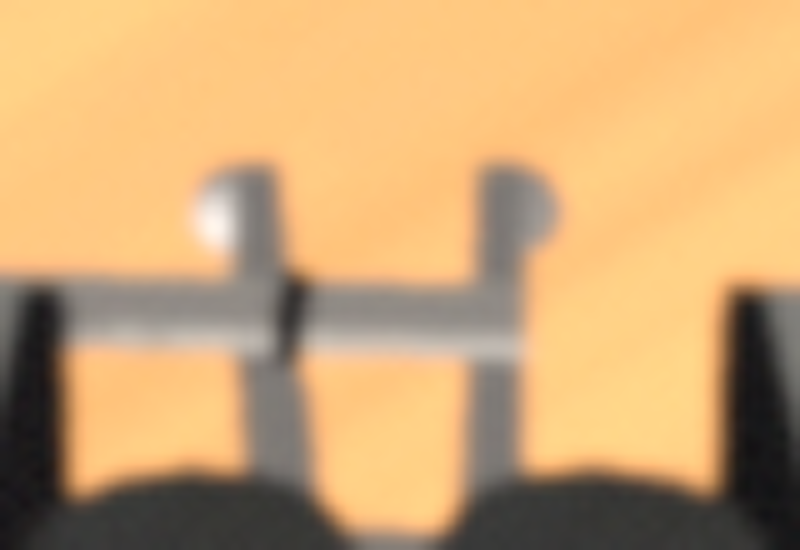

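The inner faces of the tips at columns 278 and 482 give a gap of about 11.7 mm. The +y arm's inner edge (~290) stands at the mark (292). I'll hold, check the bystanders, then sign off.

```bash
python3 -m crank '[{"jaw":0.29,"offset":[0,0,0],"delta_rot":[0,0,0]},{"jaw":0.29,"offset":[0,0,0],"delta_rot":[0,0,0]},{"jaw":0.29,"offset":[0,0,0],"delta_rot":[0,0,0]},{"jaw":0.29,"offset":[0,0,0],"delta_rot":[0,0,0]},{"jaw":0.29,"offset":[0,0,0],"delta_rot":[0,0,0]},{"jaw":0.29,"offset":[0,0,0],"delta_rot":[0,0,0]},{"jaw":0.29,"offset":[0,0,0],"delta_rot":[0,0,0]},{"jaw":0.29,"offset":[0,0,0],"delta_rot":[0,0,0]},{"jaw":0.29,"offset":[0,0,0],"delta_rot":[0,0,0]},{"jaw":0.29,"offset":[0,0,0],"delta_rot":[0,0,0]}]'
python3 - <<'E'
from h import *
s=snap('top','t21'); st=state(); print(st['ee_pos'],st['grip_width'],abs(st['qvel']).max())
w=snap('wrist','w21'); cv2.imwrite('pics/w21b.png',cv2.resize(w['pixels'][:,:,::-1],(800,600)))
print(dep(w,215+25,205+21), dep(w,215+51,205+21))
E
```

```text
time: 31.05
ee_pos: [544.4, -154.9, 215.3]
ee_rot: [3.142, 0.0, -0.604]
contact_force: [1.3, -0.1, -1.6]
grip_width: 30.5
[ 544.38092568 -154.90086621  215.32104169] 30.326202103564466 0.0016225845763624138
[ 550.0281115  -150.43675812  201.92141312] [ 542.06492883 -162.11595128  202.10670993]
```

View pics/t21.png

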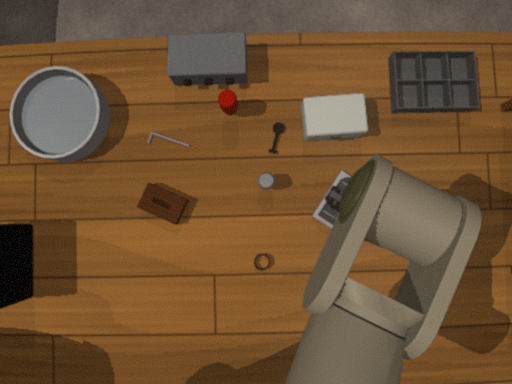

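View pics/w21b.png

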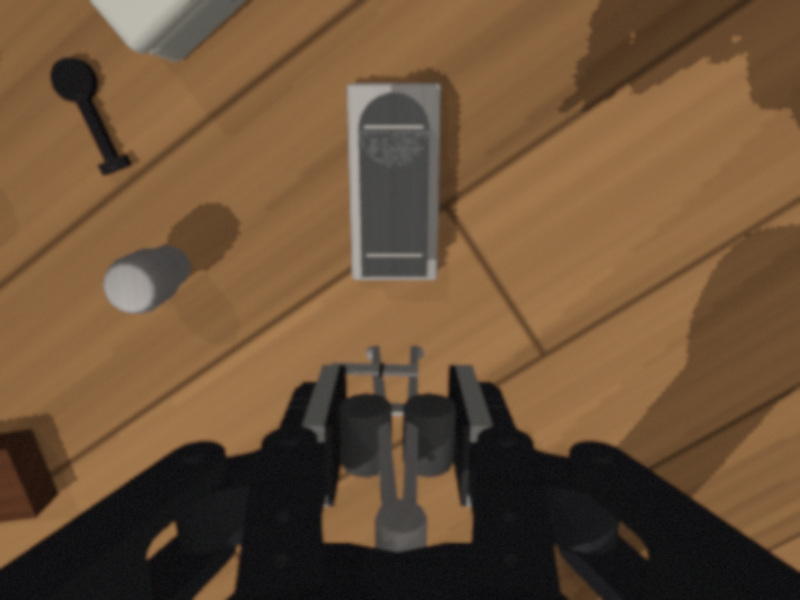

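All the bystanders are where they were in the first top view. The tweezers hang upright and steady, with the tips at about 190 mm or higher.

```bash
python3 -c "
from cell import workorder
print(workorder.sign_off())"
```

```text
the job is handed in; nothing more can be done
None
```

I lifted the tweezers from the stand, drew the shut tips along the plate from the square-end line to the rounded-end line, and raised them. The job was handed in at about 31 s with the tips steady at the 12 mm mark. `sign_off` gives no verdict, so the only confirmation is my own checks below.

**Last checks**
- **Stroke:** the plate was pressed about 4 mm at about 3.4 N. Force and depth stayed steady at every point I checked, and the tips ended on the rounded-end line.
- **Gap:** about 11.7 mm in the enlarged wrist picture, with the +y arm's inner edge at the mark. The grip opening was steady at 30.3 mm, within 1 mm of the 31 mm given for the mark.
- **Hold:** tweezers upright and at rest, tips about 190 mm above the table.
- **Bystanders:** the top view shows all of them in their starting places.

**What failed or disagreed**
- **First grasp:** it closed above the thumb pads and missed them. Depth readings put the fingertips about 33 mm higher than the stated overhang, so I went lower and gripped again.
- **First stroke:** jaw 0.5 squeezed the tips about 3 mm past shut, close to the 4 mm limit. I repeated the whole stroke at jaw 0.44, where the tips overlapped by only about 1 to 1.5 mm.
- **Gap reading:** my first estimate at the mark read about 13 to 14 mm because I had used the over-squeezed picture as the zero. The final reading, against bare wood and the mark, replaces it.

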